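Fit and lock the grating insert in the sloping slicer

TASK

We want to grate carrots for the muffins: take the green grating insert by its finger grip and seat it flat and fully home in the pocket of the sloping slicer, its cut-off corner at the pocket's filled corner. Then push the red lock up the slope as far as it goes, so that its two tongues cover the insert's ears, and let go. Leave the yellow slicing insert and the other things where they are.

Things in the scene. Friction and masses are not known exactly. Their poses are not given: they have to be found in the camera images.
- grating_insert: loose green plastic frame round a toothed steel grating plate, 64 (x) x 116 (y) x 8 mm thick, 90 g. Origin: centre of the underside; z out of the toothed face. A 14 mm ear at each y end; on the -y ear stands the finger grip. The corner at +x, +y is cut off square, 14 x 14 mm. Lies flat on the worktop at the start, teeth up.
- insert_grip (a point): centre of the green insert's finger grip, at (0, -50, 20) mm in the insert's frame, same axes: an upright green tab, 26 mm (x) x 10 mm (y), its top 30 mm above the insert's underside, 22 mm above its frame. Grip it across its 10 mm.
- slicing_insert: the other insert, left alone: the same frame in yellow with one straight blade across; same axes. The two inserts may have changed places.
- slicer: white slicer (fixed), standing on a rubber foot bar at its low end, near the robot, and a steel wire leg at its high end. Origin on the worktop below the pocket; x level, to the high end; z up. It reaches from x = -103 to +205 mm, y = -74 to +74 mm; the high end is 170 mm high.
- slicer_deck: the deck with the pocket, facing up and towards the robot, sloping 28 degrees. Origin: centre of the pocket's floor (78 mm above the worktop), where the seated insert's origin comes to lie; x up the slope, y left across the deck, z square out of the deck. Deck top at z = 8 mm. Two rails 8 mm high stand above the pocket (x over 44 mm, y = +-(50 to 58) mm).
- pocket_mouth (a point): centre of the pocket's mouth, at (0, 0, 8) mm in the deck's frame, same axes. Pocket 67 (x) x 119 (y) x 8 mm deep, 1.5 mm play all round the insert, 3 mm 45 degree lead-in at the mouth, floor a ledge round an opening. Its corner at +x, +y is filled 14 x 14 mm, so the insert fits one way only: axes along the deck's, finger grip at -y (right).
- slicer_lock (a joint): red locking yoke that slides up the deck: 0 m = open (low), 0.020 m = fully locked (hard stop); about 3 N to move, stays where left. Its two arms, 4.5 mm thick, lie 1.5 mm above the deck top at y = +-(47 to 58) mm; their ends are at x = -38 mm open, and at -18 mm, over the insert's ears, locked. They jam on an insert that stands proud.
- lock_rib (a point): centre of the red lock's push rib: upright red tab 8 mm thick (along the slope) x 34 mm (y) x 16 mm high on the yoke's crossbar; at (-90, 0, 22) mm in the deck's frame when open. Its top is 22 mm and the crossbar's top (14 mm long in x, round the rib) 6 mm above the deck top. Moves with the lock; axes as the deck's.
- food_holder: white mushroom-shaped food holder, 92 mm across, 64 mm high, standing on the worktop; origin under its centre.
- kitchen_timer: round red kitchen timer, 68 mm across, 53 mm high; origin under its centre.
- mixing_bowl: grey mixing bowl, 258 mm across, 104 mm high; origin under its centre.

How it is judged:
By the outcome, as a careful person would: the job done as asked, in the order asked, and still so for the second after the job is handed in, with the robot touching nothing.
It also fails if it takes over 45 s, if anything falls off the work surface, if the arm or the gripper's body presses on something with over 40 N, if the wrist force passes 120 N, or if a joint passes its speed limit or range.

ROBOT

A 6-joint arm with a two-finger parallel gripper is mounted at the origin on a cart in front of the work surface, level with it; the furniture and walls round the work are solid. World frame = base frame: x ahead of the robot, y to its left, z up, the work surface at z = 0. Lengths are in m, angles in rad, forces in N, time in s.
With the tool pointing down it reaches from about 0.3 to 0.875 m from the base axis. Payload 6.4 kg.
Tool frame: the origin (TCP) lies at the centre of the arm's flange, where the gripper is bolted on; the fingertips stand 173 mm ahead of it and the grasp point (between the pads) lies 155 mm ahead of it; z points along the fingers, x is the direction in which the jaws open and shut, and the axes are right-handed (so a half turn about z gives the same grasp; the last joint's range is limited). The gripper opens to 85 mm and grips with 20 to 120 N. Pads are 22 mm wide; open, the fingers measure 114 mm over their backs; the gripper's body (76 mm by 85 mm) begins 54 mm behind the grasp point. The pads swing forward as they close: fully open they stand 13 mm farther back than shut.
Start: joints at [-1.31, 0.181, 1.607, -0, 1.354, -0.206], TCP at [0.259, -0.513, 0.405] pointing down, gripper open.
Joint ranges: [-2.99, 2.99], [-0.89, 2.07], [0.3, 2.58], [-1.14, 4.28], [0, 2.63], [-3.12, 3.12]. Speed limits (rad/s): [2.57, 2.57, 3.01, 3.14, 3.14, 3.14].

INTERFACE

Orientations are given as a unit quaternion [w, x, y, z].
In Python, from bench import ctrl gives the robot as it stands. The module is installed in compiled form; this text tells all that it offers.
- The arm moves only by the tool move_arm, never from a script. Its argument "moves" is a list of rows, each an object of numbers: "gripper": the opening in per cent of the stroke, from 0 (shut) to 100 (fully open); "x", "y", "z": the shift along the tool's x, y, z in cm; "roll": the turn about the tool's z in degrees. In form: [{"gripper": .., "x": .., "y": .., "z": .., "roll": ..}, ...]. A call has 1 to 5 rows; each row shifts and turns the commanded pose from where the row before left it, along the tool's axes as they then stand; what a row does not reach is not made up. A row lasts 1/8 s, in which the tool goes at most 62.5 mm and 10.7 degrees, less where a joint would pass 70% of its speed; a pose out of reach is approached as far as the arm can. A call is refused whole if a number of a shift passes 6.25 or a number of a turn 10.7, either way. A call with a gripper value outside its range is refused whole. The fingers move at their own pace and stop on an object; the grip force is fixed at half the most. Time passes only in rows, so rows that do not move let the fingers close. It gives the time, the measured TCP pose, the force and the opening at its end, in the units of the state.
- ctrl.get_obs(): the state, without advancing time (a new reading comes with each control period).
- ctrl.camera(name): name is "side" or "top"; returns a dict with "img" (480x640x3 uint8, red, green, blue), "fx", "fy", "cx", "cy" (pixels), "world_from_camera" (4x4, takes a point from camera to world coordinates). Camera axes: x right, y up, looking along -z (the intrinsics and any distortion apply to the point x, -y, -z); pixel columns grow to the right and rows downward; lengths in m; the calibration is good to about 2 mm. A picture is of the moment at which its call begins. There is no depth.
- ctrl.hand_in(): hands the job in, once; it reports no verdict.
The state is a dict: "time_s": time; "q": joint angles; "dq": joint speeds; "joint_efforts": joint torques, N m; "eef_pos": TCP position; "eef_rot": TCP orientation; "wrist_force": force on the tool from outside, world axes, zero at the start; "torque": the same for the moment, N m; "opening": opening from 0.0 (shut) to 1.0 (fully open).
Only numpy, scipy, OpenCV 4.12 (cv2) and the standard library are available. Lean on these libraries where they do the work, as an engineer would, in place of code of your own. Each camera call takes 0.05 s, during which the arm holds its last target. There are 200 camera calls.

## Working session

There is one attempt and no reset: what is moved stays moved. The work goes in short steps, Python scripts to look and compute and a tool call to move; the robot and the scene stay as the last step left them, time stands still between calls to the robot, and variables do not carry over. Pictures are saved under pics/ and viewed, about 8 in all and at most 12, crops included, and the job is handed in when it is done.

Besides the shell and the picture viewer there is one more tool, called after ">>>" as name([rows], argument=value, ...), one row to a line, values as JSON. move_arm: Moves the arm, as the interface text tells. Its arguments: {"type":"object","properties":{"moves":{"type":"array","items":{"type":"object","properties":{"gripper":{"type":"number"},"x":{"type":"number"},"y":{"type":"number"},"z":{"type":"number"},"roll":{"type":"number"}}}}},"required":["moves"]}

```bash
mkdir -p pics; ls; python3 - <<'E'
from bench import ctrl
import cv2,pickle
o=ctrl.get_obs();print({k:o[k] for k in('time_s','q','eef_pos','eef_rot','opening','wrist_force')})
for n in('side','top'):
    c=ctrl.camera(n);pickle.dump(c,open(f'{n}0.pkl','wb'));cv2.imwrite(f'pics/{n}0.png',c['img'][:,:,::-1]);print(n,{k:v for k,v in c.items() if k!='img'})
E
```

```text
pics
{'time_s': 0.0, 'q': array([-1.31033389e+00,  1.81529659e-01,  1.60799938e+00, -1.89950942e-06,
        1.35379036e+00, -2.06331402e-01]), 'eef_pos': array([ 0.25869777, -0.51323633,  0.40379446]), 'eef_rot': array([-5.93075815e-04,  8.51476581e-01, -5.24391921e-01, -6.27429371e-04]), 'opening': 1.0053041766766482, 'wrist_force': array([-0.18201823,  0.62879701,  0.14930051])}
side {'fx': 508.1047165181028, 'fy': 508.1047165181028, 'cx': 318.34849637244145, 'cy': 248.32465590359402, 'world_from_camera': array([[-0.986823  ,  0.05663199, -0.15156906,  0.36868989],
       [-0.16081839, -0.44649893,  0.8802137 ,  1.21771084],
       [-0.01782717,  0.89299021,  0.44972288,  0.70885284],
       [ 0.        ,  0.        ,  0.        ,  1.        ]])}
top {'fx': 436.9392518234485, 'fy': 436.9392518234485, 'cx': 316.08758583438066, 'cy': 239.83435781318312, 'world_from_camera': array([[-0.01658177,  0.99846274, -0.05288849,  0.5081638 ],
       [-0.99970104, -0.01750648, -0.01706894,  0.01402125],
       [-0.01796859,  0.05258965,  0.99845454,  0.95626201],
       [ 0.        ,  0.        ,  0.        ,  1.        ]])}
```

View pics/side0.png

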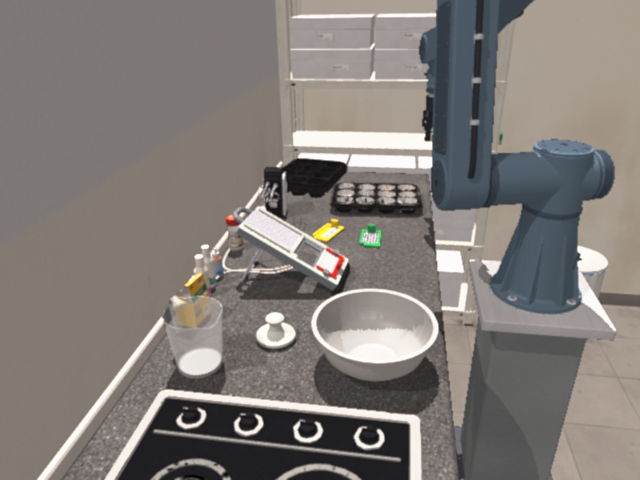

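View pics/top0.png

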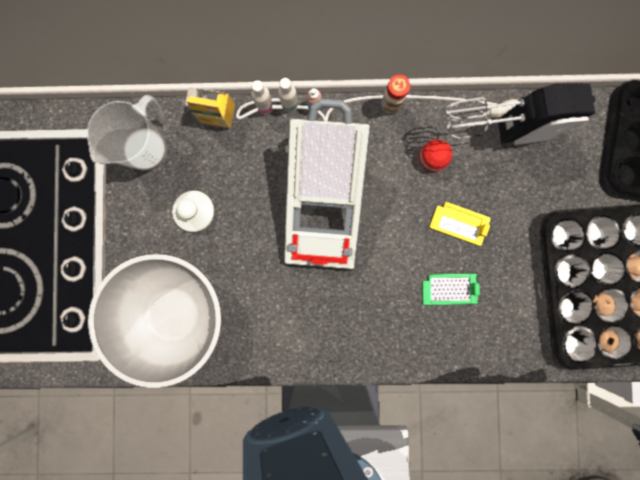

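Side view: green insert at about (371,237), slicer around (290,250) with the red lock at (330,265). Top view: green insert at about (452,290) with its grip to the right (-y), yellow insert at (461,224), slicer pocket at about (322,217) with the lock below it. The insert is already oriented roughly as the pocket needs. I'll look at enlarged crops to get exact features.

```bash
cat > h.py <<'E'
import numpy as np,cv2,pickle
from bench import ctrl
def ray(c,uv):
    u,v=uv;T=c['world_from_camera'];d=T[:3,:3]@np.array([(u-c['cx'])/c['fx'],-(v-c['cy'])/c['fy'],-1.]);return T[:3,3],d
def onz(c,uv,z):
    o,d=ray(c,uv);return o+d*(z-o[2])/d[2]
def proj(c,p):
    T=c['world_from_camera'];q=T[:3,:3].T@(np.asarray(p)-T[:3,3]);return np.array([c['cx']+c['fx']*q[0]/-q[2],c['cy']-c['fy']*q[1]/-q[2]])
def two(c1,u1,c2,u2):
    o1,d1=ray(c1,u1);o2,d2=ray(c2,u2);A=np.c_[d1,-d2];s=np.linalg.lstsq(A,o2-o1,rcond=None)[0]
    a,b=o1+d1*s[0],o2+d2*s[1];return (a+b)/2,np.linalg.norm(a-b)
E
python3 - <<'E'
from h import *
t=pickle.load(open('top0.pkl','rb'));s=pickle.load(open('side0.pkl','rb'))
def crop(c,x,y,w,h,k):return cv2.resize(c['img'][y:y+h,x:x+w,::-1],None,fx=k,fy=k,interpolation=cv2.INTER_CUBIC)
a=crop(t,280,170,90,110,5);b=crop(t,415,262,70,55,5)
m=np.zeros((550,800,3),np.uint8);m[:,:450]=a;m[:275,450:800]=b;
m[275:550,450:800]=crop(s,340,215,70,55,5)[:275,:350]
cv2.imwrite('pics/c1.png',m);cv2.imwrite('pics/c2.png',crop(s,230,200,130,95,6))
for n,c in(('top',t),('side',s)):
    im=c['img'].astype(int);g=((im[:,:,1]>im[:,:,0]+50)&(im[:,:,1]>im[:,:,2]+40)).astype(np.uint8)
    cs=[k for k in cv2.findContours(g,cv2.RETR_EXTERNAL,cv2.CHAIN_APPROX_NONE)[0] if cv2.contourArea(k)>50]
    for k in cs:print(n,cv2.contourArea(k),cv2.boundingRect(k),cv2.minAreaRect(k))
E
```

```text
top 1591.5 (422, 273, 58, 32) ((450.54522705078125, 288.8525695800781), (30.698183059692383, 57.0805778503418), 88.60282135009766)
side 353.0 (359, 224, 23, 23) ((370.2699890136719, 235.10997009277344), (20.93036460876465, 23.05168342590332), 8.130102157592773)
```

View pics/c1.png

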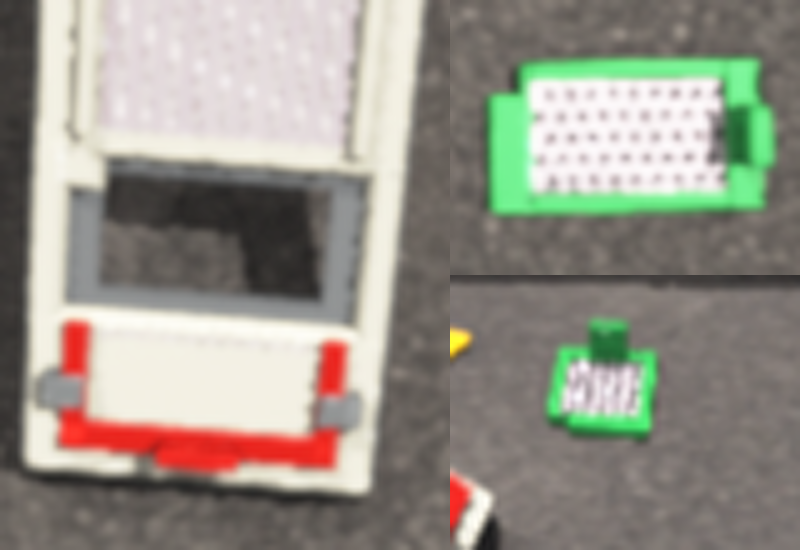

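View pics/c2.png

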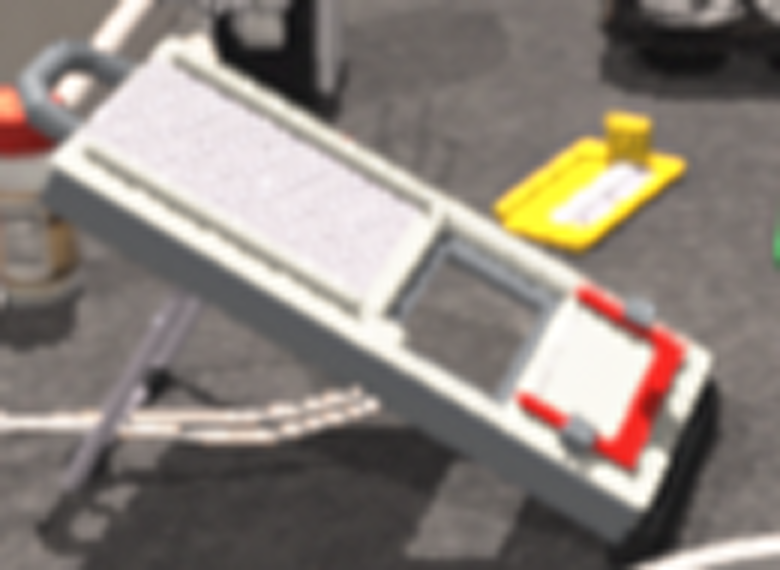

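Crops show: in the top view the pocket (filled corner upper left at crop (105,185)), lock arm ends at crop (77,322) and (335,342); green insert with cut corner upper left (+x,+y), grip on the right. So the insert only needs moving plus a small yaw. Fitting poses from corner picks.

```bash
cat > fit.py <<'E'
from h import *
from scipy.optimize import least_squares
S,C=np.sin(np.radians(28)),np.cos(np.radians(28))
D=np.array([[C,0,-S],[0,1,0],[S,0,C]])
def Rz(a):return np.array([[np.cos(a),-np.sin(a),0],[np.sin(a),np.cos(a),0],[0,0,1]])
def deck(p,q):return np.array([p[0],p[1],0.078])+Rz(p[2])@D@(np.array(q)*1e-3)
def ins(p,q):return np.array([p[0],p[1],0])+Rz(p[2])@(np.array(q)*1e-3)
def fit(f,obs,x0):
    r=lambda p:np.concatenate([proj(c,f(p,q))-uv for c,q,uv in obs])
    s=least_squares(r,x0,loss='soft_l1');return s.x,r(s.x).reshape(-1,2)
E
python3 - <<'E'
from fit import *
t=pickle.load(open('top0.pkl','rb'));s=pickle.load(open('side0.pkl','rb'))
P=lambda U,V,k,x,y:np.array([(U+.5)/k-.5+x,(V+.5)/k-.5+y])
A=lambda U,V:P(U,V,5,280,170);B=lambda U,V:P(U-450,V,5,415,262);E=lambda U,V:P(U,V,6,230,200);F=lambda U,V:P(U-450,V-275,5,340,215)
ot=[(t,(-38,58,14),A(64,322)),(t,(-38,47,14),A(90,322)),(t,(-38,-47,14),A(322,342)),(t,(-38,-58,14),A(347,342)),
 (t,(-97,58,14),A(58,446)),(t,(-97,-58,14),A(334,467)),(t,(-36.5,62.5,8),A(65,304)),(t,(-36.5,-62.5,8),A(357,326))]
os=[(s,(-38,58,14),E(520,402)),(s,(-38,47,14),E(535,393)),(s,(-97,58,14),E(632,468)),(s,(-97,-58,14),E(683,345)),(s,(-38,-47,14),E(590,289))]
np.set_printoptions(precision=4,suppress=True)
for n,o in(('top',ot),('side',os),('both',ot+os)):
    p,r=fit(deck,o,[.55,.0,0]);print(n,p,'\n',r.round(1).tolist())
it=[(t,(32,-58,8),B(760,60)),(t,(-32,-58,8),B(765,208)),(t,(-32,58,0),B(490,213)),(t,(18,58,0),B(489,95)),(t,(0,-50,30),B(762,136)),(t,(32,44,8),B(522,62))]
is_=[(s,(13,-50,30),F(590,321)),(s,(-13,-50,30),F(627,321)),(s,(32,-58,8),F(560,348)),(s,(-32,-58,8),F(656,351)),(s,(-32,58,0),F(648,436))]
for n,o in(('top',it),('side',is_),('both',it+is_)):
    p,r=fit(ins,o,[.4,-.3,0]);print(n,p,ins(p,(0,-50,20)),'\n',r.round(1).tolist())
E
```

```text
top [ 0.6037  0.0157 -0.0959] 
 [[-0.1, -0.8], [0.1, -0.4], [-0.1, -0.7], [0.3, -0.3], [-0.0, 0.2], [0.3, 0.4], [-2.2, 0.8], [0.6, 1.2]]
side [ 0.6061  0.0135 -0.0947] 
 [[0.1, -0.4], [-1.3, -0.9], [1.0, 0.1], [1.7, 0.3], [-1.9, 0.7]]
both [ 0.604   0.0154 -0.0983] 
 [[-0.0, -1.0], [0.2, -0.6], [-0.0, -0.9], [0.4, -0.4], [0.0, -0.1], [0.3, 0.3], [-2.1, 0.5], [0.6, 1.1], [0.7, 0.0], [-0.7, -0.4], [1.6, 0.6], [2.5, 0.8], [-1.2, 1.1]]
top [ 0.4481 -0.256   0.0013] [ 0.4481 -0.306   0.02  ] 
 [[0.1, -0.2], [0.2, 0.1], [0.0, -0.4], [-0.5, 0.1], [0.1, 0.2], [0.1, 0.2]]
side [ 0.4538 -0.2577  0.0105] [ 0.4543 -0.3077  0.02  ] 
 [[-0.3, -0.1], [0.2, 0.3], [-0.1, -0.6], [0.1, -0.3], [0.1, 0.6]]
both [ 0.4492 -0.2561  0.0119] [ 0.4498 -0.3061  0.02  ] 
 [[-0.1, -1.1], [0.4, -0.7], [0.2, -0.6], [-0.5, -0.2], [0.1, -0.6], [-0.1, -0.1], [1.0, 0.2], [1.6, 0.6], [1.2, -0.3], [1.5, -0.0], [1.6, 0.9]]
```

The top fit has sub-pixel residuals, and the sizes and heights match. Slicer: origin about (0.604, 0.015), yaw −5.5°. Insert grip: about (0.449, −0.306), yaw about +0.3°. Moving above the grip now.

>>> move_arm([
  {"roll":8.8,"z":2,"gripper":40},
  {"roll":8.8,"z":2,"gripper":40},
  {"roll":8.8,"z":2,"gripper":40},
])

```text
validation failed for argument at $.mo...
```

>>> move_arm([
  {"x":-4.1,"y":-3.8,"z":1},
  {"x":-4.1,"y":-3.8,"z":1},
  {"x":-4.1,"y":-3.8,"z":1},
  {"x":-4.1,"y":-3.8,"z":1},
  {"x":-4.1,"y":-3.8,"z":1},
])

```text
validation failed for argument at $.mo...
```

```bash
python3 - <<'E'
from h import *
from scipy.spatial.transform import Rotation as R
o=ctrl.get_obs();q=o['eef_rot'];print(o['time_s'],o['eef_pos'],R.from_quat(q[[1,2,3,0]]).as_matrix().round(3),o['opening'],o['q'],o['wrist_force'])
c=ctrl.camera('top');pickle.dump(c,open('top1.pkl','wb'));s=ctrl.camera('side')
k=lambda c,x,y,w,h,f:cv2.resize(c['img'][y:y+h,x:x+w,::-1],None,fx=f,fy=f,interpolation=cv2.INTER_CUBIC)
cv2.imwrite('pics/c3.png',np.hstack([k(c,400,200,120,120,3),k(s,310,150,120,120,3)]))
print('tip proj',proj(c,o['eef_pos']-[0,0,.173]),'grip',proj(c,[.449,-.306,.03]))
# profile of slicer along deck y=+20,-40 in the first top image
from fit import deck
t=pickle.load(open('top0.pkl','rb'));g=t['img'].astype(float)
p=[.6037,.0157,-.0959]
for y in(30,-30):
    xs=np.arange(-56,56,2.);uv=np.array([proj(t,deck(p,(x,y,8))) for x in xs]).astype(np.float32)
    v=cv2.remap(t['img'],uv[:,:1],uv[:,1:],cv2.INTER_LINEAR)[:,0].mean(1);print(y,list(zip(xs.astype(int).tolist(),v.round().astype(int).tolist())))
for x in(0,-25):
    ys=np.r_[np.arange(40,90,2.),np.arange(-90,-40,2)];uv=np.array([proj(t,deck(p,(x,y,8))) for y in ys]).astype(np.float32)
    v=cv2.remap(t['img'],uv[:,:1],uv[:,1:],cv2.INTER_LINEAR)[:,0].mean(1);print('x',x,list(zip(ys.astype(int).tolist(),v.round().astype(int).tolist())))
E
```

```text
0.1 [ 0.25872278 -0.51325095  0.40384899] [[ 0.45  -0.893 -0.   ]
 [-0.893 -0.45   0.002]
 [-0.002 -0.    -1.   ]] 1.005171634127678 [-1.31029480e+00  1.81510620e-01  1.60790876e+00 -1.31193540e-05
  1.35381764e+00 -2.06291686e-01] [ 0.40937803  0.0275727  -0.13094439]
tip proj [654.81406369 412.8279125 ] grip [477.05972446 288.56335938]
30 [(-56, 237), (-54, 237), (-52, 238), (-50, 237), (-48, 236), (-46, 235), (-44, 237), (-42, 244), (-40, 249), (-38, 247), (-36, 230), (-34, 193), (-32, 162), (-30, 148), (-28, 141), (-26, 130), (-24, 115), (-22, 101), (-20, 96), (-18, 99), (-16, 101), (-14, 98), (-12, 96), (-10, 98), (-8, 100), (-6, 99), (-4, 99), (-2, 103), (0, 106), (2, 95), (4, 73), (6, 64), (8, 62), (10, 59), (12, 58), (14, 57), (16, 58), (18, 57), (20, 57), (22, 66), (24, 87), (26, 111), (28, 126), (30, 136), (32, 171), (34, 215), (36, 234), (38, 236), (40, 234), (42, 228), (44, 223), (46, 225), (48, 230), (50, 231), (52, 226), (54, 222)]
-30 [(-56, 237), (-54, 237), (-52, 237), (-50, 237), (-48, 236), (-46, 236), (-44, 239), (-42, 244), (-40, 248), (-38, 246), (-36, 228), (-3
[... 913 characters left out ...]
-62, 194), (-60, 152), (-58, 129), (-56, 137), (-54, 145), (-52, 148), (-50, 148), (-48, 142), (-46, 124), (-44, 103), (-42, 85)]
x -25 [(40, 120), (42, 120), (44, 126), (46, 138), (48, 146), (50, 147), (52, 145), (54, 142), (56, 143), (58, 166), (60, 206), (62, 228), (64, 235), (66, 236), (68, 236), (70, 227), (72, 191), (74, 124), (76, 71), (78, 55), (80, 55), (82, 55), (84, 54), (86, 52), (88, 55), (-90, 107), (-88, 107), (-86, 102), (-84, 97), (-82, 94), (-80, 94), (-78, 95), (-76, 107), (-74, 150), (-72, 207), (-70, 233), (-68, 236), (-66, 235), (-64, 225), (-62, 197), (-60, 154), (-58, 126), (-56, 133), (-54, 144), (-52, 147), (-50, 147), (-48, 142), (-46, 125), (-44, 110), (-42, 109)]
```

View pics/c3.png

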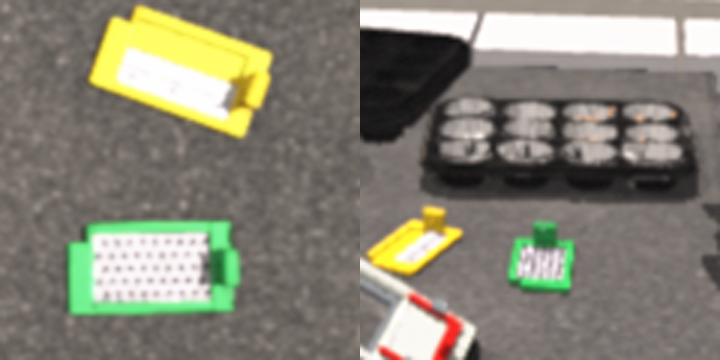

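The call needs every field in every row. The picture (number 5) shows both inserts unmoved: green at crop (150,268), tray clear. The slicer edge profile shifts its origin estimate to (0.6015, 0.0155).

>>> move_arm([
  {"gripper":40,"x":0,"y":0,"z":2,"roll":8.8},
  {"gripper":40,"x":0,"y":0,"z":2,"roll":8.8},
  {"gripper":40,"x":0,"y":0,"z":2,"roll":8.8},
])

```text
time_s: 0.57
eef_pos: [0.2588, -0.5134, 0.3439]
eef_rot: [-0.0, 0.707, -0.707, -0.0]
wrist_force: [-1.1, 0.6, 0.3]
opening: 0.401
```

>>> move_arm([
  {"gripper":40,"x":-4.1,"y":-3.8,"z":1,"roll":0},
  {"gripper":40,"x":-4.1,"y":-3.8,"z":1,"roll":0},
  {"gripper":40,"x":-4.1,"y":-3.8,"z":1,"roll":0},
  {"gripper":40,"x":-4.1,"y":-3.8,"z":1,"roll":0},
  {"gripper":40,"x":-4.1,"y":-3.8,"z":1,"roll":0},
])

```text
time_s: 1.2
eef_pos: [0.4485, -0.3059, 0.2944]
eef_rot: [0.0, 0.709, -0.705, 0.0]
wrist_force: [-0.0, -0.8, 0.2]
opening: 0.396
```

```bash
cat >> h.py <<'E'
from scipy.spatial.transform import Rotation as R
def st():
    o=ctrl.get_obs();M=R.from_quat(o['eef_rot'][[1,2,3,0]]).as_matrix();np.set_printoptions(precision=4,suppress=True)
    print('t',round(o['time_s'],2),'pos',o['eef_pos'],'toolx deg',np.degrees(np.arctan2(M[1,0],M[0,0])).round(2),'open',round(o['opening'],3),'F',o['wrist_force'].round(1));return o,M
def shift(M,d):print('tool cm',(M.T@np.asarray(d)*100).round(2))
E
python3 - <<'E'
from h import *
o,M=st();shift(M,np.array([.449,-.306,.2])-o['eef_pos']);print(o['q'])
c=ctrl.camera('top');s=ctrl.camera('side');pickle.dump((c,s),open('g1.pkl','wb'))
k=lambda c,x,y,w,h,f:cv2.resize(c['img'][y:y+h,x:x+w,::-1],None,fx=f,fy=f,interpolation=cv2.INTER_CUBIC)
cv2.imwrite('pics/c4.png',np.hstack([k(c,400,200,130,130,3),k(s,320,130,130,130,3)]))
E
```

```text
t 1.2 pos [ 0.4485 -0.3059  0.2944] toolx deg -89.67 open 0.396 F [-0.  -0.8  0.2]
tool cm [ 0.01 -0.05  9.44]
[-0.8173  0.237   1.7806 -0.      1.1237  0.7477]
```

View pics/c4.png

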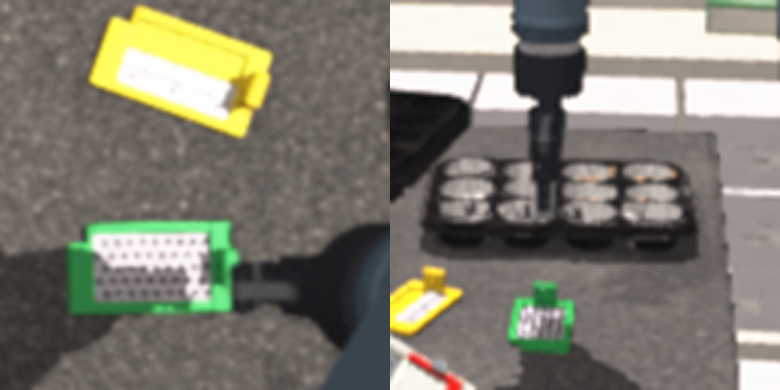

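Picture 6: the fingers line up with the tab in the side view (crop x 545 vs 546), and the scene is undisturbed. Descending and gripping.

>>> move_arm([
  {"gripper":40,"x":0,"y":0,"z":4.5,"roll":0},
  {"gripper":40,"x":0,"y":0,"z":4.5,"roll":0},
  {"gripper":40,"x":0,"y":0,"z":1.5,"roll":0},
  {"gripper":0,"x":0,"y":0,"z":0,"roll":0},
  {"gripper":0,"x":0,"y":0,"z":0,"roll":0},
])

```text
time_s: 1.92
eef_pos: [0.4481, -0.3082, 0.1913]
eef_rot: [0.0, 0.709, -0.705, 0.001]
wrist_force: [0.2, -2.0, -0.2]
opening: 0.095
```

>>> move_arm([
  {"gripper":0,"x":0,"y":0,"z":0,"roll":0},
  {"gripper":0,"x":0,"y":0,"z":-2,"roll":0},
  {"gripper":0,"x":0,"y":0,"z":-5,"roll":0},
  {"gripper":0,"x":0,"y":0,"z":-5,"roll":0},
])

```text
time_s: 2.42
eef_pos: [0.4474, -0.3073, 0.3118]
eef_rot: [0.0, 0.709, -0.705, 0.0]
wrist_force: [0.4, -0.0, -0.9]
opening: 0.097
```

Gripped (opening 0.097, steady) and lifted. Raising further and carrying to a hover above the pocket with the yaw correction.

>>> move_arm([
  {"gripper":0,"x":0,"y":0,"z":-4,"roll":0},
  {"gripper":0,"x":-4.5,"y":-2.4,"z":-1,"roll":0},
  {"gripper":0,"x":-4.5,"y":-2.4,"z":-1,"roll":0},
  {"gripper":0,"x":-4.5,"y":-2.5,"z":0,"roll":0},
  {"gripper":0,"x":-4.5,"y":-2.5,"z":0,"roll":0},
])

```text
time_s: 3.05
eef_pos: [0.545, -0.1253, 0.3712]
eef_rot: [-0.0, 0.709, -0.705, 0.001]
wrist_force: [0.2, -1.0, -0.5]
opening: 0.094
```

>>> move_arm([
  {"gripper":0,"x":-4.5,"y":-2.5,"z":0,"roll":0},
  {"gripper":0,"x":-4.5,"y":-2.5,"z":0,"roll":0},
  {"gripper":0,"x":0,"y":0,"z":0,"roll":3},
  {"gripper":0,"x":0,"y":0,"z":0,"roll":2.8},
  {"gripper":0,"x":0,"y":0,"z":0,"roll":0},
])

```text
time_s: 3.68
eef_pos: [0.5939, -0.0362, 0.3706]
eef_rot: [0.0, -0.673, 0.74, -0.001]
wrist_force: [0.3, -0.1, -1.7]
opening: 0.094
```

```bash
python3 - <<'E'
from h import *
o,M=st()
c=ctrl.camera('top');s=ctrl.camera('side');pickle.dump((c,s,o),open('g2.pkl','wb'))
k=lambda c,x,y,w,h,f:cv2.resize(c['img'][y:y+h,x:x+w,::-1],None,fx=f,fy=f,interpolation=cv2.INTER_CUBIC)
cv2.imwrite('pics/c5.png',np.hstack([k(c,275,140,100,140,4),k(s,230,140,100,140,4)]))
E
```

```text
t 3.67 pos [ 0.5939 -0.0362  0.3706] toolx deg -95.41 open 0.094 F [ 0.3 -0.1 -1.7]
```

View pics/c5.png

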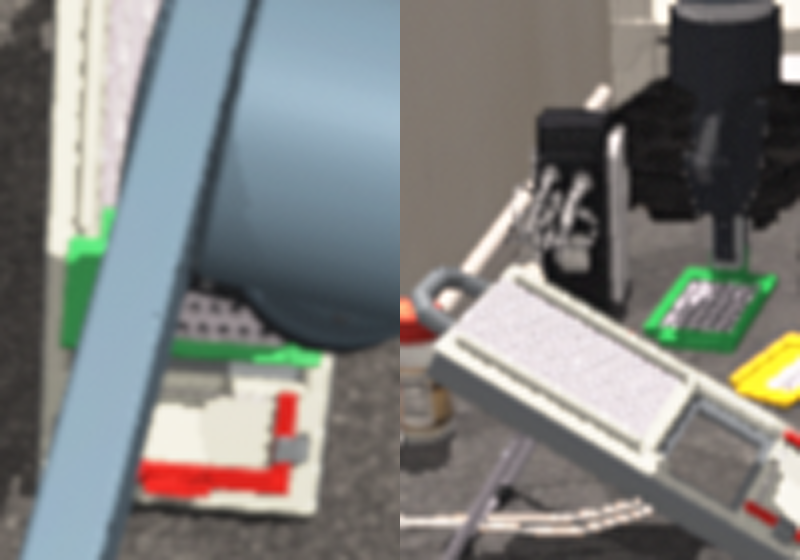

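```bash
python3 - <<'E'
from fit import *
c,s,o=pickle.load(open('g2.pkl','rb'))
np.set_printoptions(precision=4,suppress=True)
T=lambda U,V:np.array([(U+.5)/4-.5+275,(V+.5)/4-.5+140]);E=lambda U,V:np.array([(U-400+.5)/4-.5+230,(V+.5)/4-.5+140])
z=.180
f=lambda p,q:ins(p,q)+[0,0,z]
it=[(c,(18,58,8),T(70,241)),(c,(-32,58,8),T(64,346)),(c,(-32,-40,8),T(270,358))]
is_=[(s,(-32,-58,8),E(776,275)),(s,(-32,58,0),E(738,351)),(s,(18,58,0),E(660,346)),(s,(32,44,8),E(646,327)),(s,(32,-58,8),E(684,269))]
it=it[:2]
for n,ob in(('top',it),('side',is_)):
    p,r=fit(f,ob,[.6,0,-.1]);print(n,p,'grip',f(p,(0,-50,30)),'tcp',o['eef_pos'],'\n',r.round(1).tolist())
g=lambda p,q:np.array(p[:3])+R.from_euler('ZXY',p[3:]).as_matrix()@(np.array(q)*1e-3)
p,r=fit(g,is_,[.6,0,.18,-.1,0,0]);print('side6',p,r.round(1).tolist())
# green mask bbox in top left strip
im=c['img'].astype(int);m=(im[:,:,1]>im[:,:,0]+40)&(im[:,:,1]>im[:,:,2]+30);m[:,380:]=0
for v in range(196,232,2):
    u=np.where(m[v])[0]
    if len(u):print(v,u.min(),u.max(),end=' | ')
E
```

```text
top [ 0.6002  0.0117 -0.0692] grip [ 0.5967 -0.0382  0.21  ] tcp [ 0.5939 -0.0362  0.3706] 
 [[0.0, -0.9], [-0.0, 0.9]]
side [ 0.6044  0.0125 -0.056 ] grip [ 0.6017 -0.0375  0.21  ] tcp [ 0.5939 -0.0362  0.3706] 
 [[-0.0, -0.5], [-0.0, 0.7], [0.3, 0.5], [-0.3, -0.2], [0.1, -0.5]]
side6 [ 0.6049  0.0099  0.1786 -0.0563  0.0224  0.0153] [[-0.1, -0.1], [-0.0, 0.1], [0.3, 0.2], [-0.2, -0.4], [0.1, 0.2]]
196 300 302 | 198 300 301 | 200 292 301 | 202 292 301 | 204 291 299 | 206 292 298 | 208 292 298 | 210 292 297 | 212 291 297 | 214 291 296 | 216 291 296 | 218 291 295 | 220 291 295 | 222 291 294 | 224 290 293 | 226 291 349 | 228 318 355 | 230 338 354 |
```

Picture 7: insert held level above the pocket, lower edge parallel to the lock, left edge at pixel u≈291. The two cameras disagree by 2–4 mm in y, so I'll lower to just above the deck and compare the insert's edges directly with the deck's ±74 mm edges.

>>> move_arm([
  {"gripper":0,"x":0,"y":0,"z":3,"roll":0},
  {"gripper":0,"x":0,"y":0,"z":3,"roll":0},
  {"gripper":0,"x":0,"y":0,"z":0,"roll":0},
  {"gripper":0,"x":0,"y":0,"z":0,"roll":0},
])

```text
time_s: 4.28
eef_pos: [0.5944, -0.0367, 0.311]
eef_rot: [0.0, -0.673, 0.74, -0.001]
wrist_force: [-0.0, -0.1, -0.7]
opening: 0.091
```

```bash
python3 - <<'E'
from fit import *
o,M=st()
c=ctrl.camera('top');s=ctrl.camera('side');pickle.dump((c,s,o),open('g3.pkl','wb'))
k=lambda c,x,y,w,h,f:cv2.resize(c['img'][y:y+h,x:x+w,::-1],None,fx=f,fy=f,interpolation=cv2.INTER_CUBIC)
cv2.imwrite('pics/c6.png',np.hstack([k(c,280,180,80,100,5),k(s,250,200,80,100,5)]))
for v in range(205,245,2):print(v,c['img'][v,282:304].tolist() if v in(216,222) else '', [tuple(x) for x in c['img'][v,338:362:1].tolist()] if v in(232,) else '') if v in (216,222,232) else 0
E
```

```text
t 4.28 pos [ 0.5944 -0.0367  0.311 ] toolx deg -95.45 open 0.091 F [-0.  -0.1 -0.7]
```

View pics/c6.png

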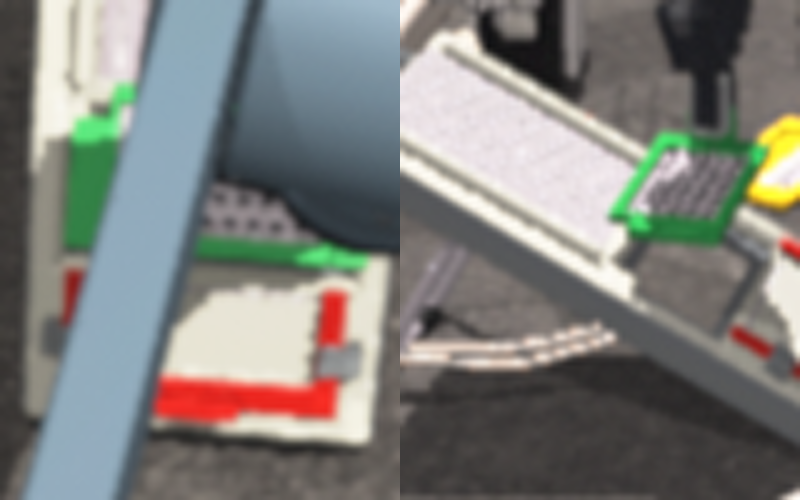

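```bash
python3 - <<'E'
from fit import *
c,s,o=pickle.load(open('g3.pkl','rb'));t=pickle.load(open('top0.pkl','rb'))
np.set_printoptions(precision=4,suppress=True)
im=c['img'].astype(float);L=im.mean(2);G=im[:,:,1]-(im[:,:,0]+im[:,:,2])/2
def edge(f,a,b,lvl):
    x=np.arange(a,b,.05);v=np.interp(x,np.arange(a,b+1),f[a:b+1]);i=np.where(np.diff(np.sign(v-lvl)))[0];return x[i].round(2)
zt=.311-.1905+.008
p=[.6015,.0155,-.096]
def inplane(uv,zd=.008):  # ray onto deck top plane -> deck coords mm
    d0,d=ray(c,uv);n=Rz(p[2])@D[:,2];q=deck(p,(0,0,8));h=d0+d*(n@(q-d0))/(n@d);return D.T@Rz(p[2]).T@(h-[p[0],p[1],.078])*1e3
def inso(uv,z):
    h=onz(c,uv,z);return Rz(-p[2])@(h-[p[0],p[1],0])*1e3
for v in(210,214,218,222,226):
    e=edge(L[v],282,292,(L[v,283]+L[v,290])/2);g=edge(G[v],286,298,G[v,288:300].max()/2)
    print(v,e,[inplane((x,v))[:2].round(1) for x in e[:1]],g,[inso((x,v),zt)[:2].round(1) for x in g[:1]])
for v in(231,232,233):
    g=edge(G[v],346,362,G[v,340:356].max()/2);e=edge(L[v],353,370,165)
    print(v,g,[inso((x,v),zt)[:2].round(1) for x in g[-1:]],e,[inplane((x,v))[:2].round(1) for x in e[-1:]])
for u in(292,294,296,324,330,340,346):
    g=edge(G[:,u],222,240,G[222:232,u].max()/2);print('u',u,g,[inso((u,x),zt)[:2].round(1) for x in g[-1:]],[inso((u,x),zt-.008)[:2].round(1) for x in g[-1:]])
for uu in (330,336,342,346): # crossbar low edge check of red, arm end
    r=im[:,uu,0]-im[:,uu,1];print(uu,edge(r,232,272,60),[inplane((uu,x))[:2].round(1) for x in edge(r,232,272,60)])
E
```

```text
210 [285.15] [array([11.1, 75. ])] [293.65] [array([ 2.9, 55. ])]
214 [285.4] [array([ 2.6, 74.2])] [293.35] [array([-4.7, 55. ])]
218 [285.85] [array([-6., 73.])] [293.] [array([-12.4,  55. ])]
222 [285.5] [array([-14.8,  73.4])] [292.7] [array([-20.1,  55. ])]
226 [285.25] [array([-23.6,  73.7])] [292.35] [array([-27.7,  55. ])]
231 [352.8] [array([-28.3, -60.2])] [] []
232 [353.05] [array([-30.2, -60.8])] [356.8] [array([-24.5, -71.7])]
233 [352.9] [array([-32.1, -60.7])] [357.1] [array([-26.7, -72.6])]
u 292 [228.85] [array([-33.2,  55.2])] [array([-32.6,  55.8])]
u 294 [228.95] [array([-33.1,  51.4])] [array([-32.5,  52. ])]
u 296 [229.] [array([-32.9,  47.6])] [array([-32.3,  48.2])]
u 324 [227.2 231.3] [array([-33.1,  -5.8])] [array([-32.5,  -5.8])]
u 330 [227.7 231.6] [array([-32.8, -17.2])] [array([-32.2, -17.3])]
u 340 [228.85 232.65] [array([-33.3, -36.3])] [array([-32.7, -36.5])]
u 346 [228.6  232.85] [array([-32.8, -47.6])] [array([-32.2, -48. ])]
330 [255.8  262.45] [array([-83.1, -21.8]), array([-98.7, -23. ])]
336 [256.2 262.8] [array([-83. , -34.3]), array([-98.4, -35.6])]
342 [255.55 263.45] [array([-80.3, -46.6]), array([-98.8, -48.2])]
346 [237.25 248.95 254.8  263.45] [array([-38. , -51.1]), array([-64.4, -53.5]), array([-77.9, -54.7]), array([-98.1, -56.5])]
```

Picture 8 and the edge measurements agree: the insert's yaw matches the deck (left edge constant at 55.0 mm), but it sits 2.9 mm too far to −y (edges +55.0/−60.7). I'll shift +2.9 mm in y and about 4 mm down-slope, so that the upper lower edge lands on the pocket floor just below the upper wall. Then I'll pivot the insert in the pads.

>>> move_arm([
  {"gripper":0,"x":-0.29,"y":0.4,"z":0,"roll":0},
  {"gripper":0,"x":0,"y":0,"z":1.0,"roll":0},
  {"gripper":0,"x":0,"y":0,"z":1.0,"roll":0},
  {"gripper":0,"x":0,"y":0,"z":0.2,"roll":0},
])

```text
time_s: 4.88
eef_pos: [0.5895, -0.033, 0.2863]
eef_rot: [-0.001, -0.673, 0.74, 0.001]
wrist_force: [-3.5, 0.1, 0.8]
opening: 0.095
```

>>> move_arm([
  {"gripper":0,"x":0,"y":0,"z":0.2,"roll":0},
  {"gripper":0,"x":0,"y":0,"z":0.15,"roll":0},
])

```text
time_s: 5.12
eef_pos: [0.5896, -0.0331, 0.2836]
eef_rot: [-0.001, -0.673, 0.74, 0.001]
wrist_force: [-5.8, 0.1, 2.5]
opening: 0.093
```

Force (−5.8, 0, +2.5) N is the signature of the 45° lead-in at the upper wall. Shifting a bit down-slope and continuing down.

>>> move_arm([
  {"gripper":0,"x":0,"y":0.15,"z":0,"roll":0},
  {"gripper":0,"x":0,"y":0,"z":0.1,"roll":0},
])

```text
time_s: 5.38
eef_pos: [0.5888, -0.0331, 0.2832]
eef_rot: [0.0, -0.673, 0.74, -0.0]
wrist_force: [-2.2, 0.3, -0.7]
opening: 0.092
```

```bash
python3 - <<'E'
from h import *
o,M=st()
E
```

```text
t 5.38 pos [ 0.5888 -0.0331  0.2832] toolx deg -95.46 open 0.092 F [-2.2  0.3 -0.7]
```

>>> move_arm([
  {"gripper":0,"x":0,"y":0,"z":0.15,"roll":0},
  {"gripper":0,"x":0,"y":0,"z":0.15,"roll":0},
])

```text
time_s: 5.62
eef_pos: [0.5888, -0.0331, 0.2818]
eef_rot: [-0.0, -0.673, 0.74, -0.0]
wrist_force: [-11.8, 0.6, 17.9]
opening: 0.098
```

>>> move_arm([
  {"gripper":0,"x":0,"y":0,"z":0.15,"roll":0},
  {"gripper":0,"x":0,"y":0,"z":0.15,"roll":0},
])

```text
time_s: 5.88
eef_pos: [0.5886, -0.0331, 0.2808]
eef_rot: [-0.0, -0.673, 0.74, -0.0]
wrist_force: [-21.1, 2.0, 34.4]
opening: 0.097
```

The force is now along the floor's normal, so the upper edge is on the floor. The pads hold the insert too firmly to pivot, so I'll loosen the grip slightly while moving along the arc (down-slope and down).

>>> move_arm([
  {"gripper":9,"x":0,"y":0.15,"z":0,"roll":0},
  {"gripper":9,"x":0,"y":0.1,"z":0.1,"roll":0},
])

```text
time_s: 6.12
eef_pos: [0.5875, -0.033, 0.2807]
eef_rot: [0.002, -0.673, 0.74, -0.002]
wrist_force: [-10.8, 2.0, 26.9]
opening: 0.094
```

>>> move_arm([
  {"gripper":9.5,"x":0,"y":0.1,"z":0.1,"roll":0},
  {"gripper":9.5,"x":0,"y":0.05,"z":0.1,"roll":0},
])

```text
time_s: 6.38
eef_pos: [0.586, -0.0328, 0.2784]
eef_rot: [0.002, -0.673, 0.74, -0.002]
wrist_force: [-9.5, 1.5, 21.9]
opening: 0.095
```

```bash
python3 - <<'E'
from h import *
o,M=st()
c=ctrl.camera('top');s=ctrl.camera('side');pickle.dump((c,s,o),open('g4.pkl','wb'))
k=lambda c,x,y,w,h,f:cv2.resize(c['img'][y:y+h,x:x+w,::-1],None,fx=f,fy=f,interpolation=cv2.INTER_CUBIC)
cv2.imwrite('pics/c7.png',np.hstack([k(c,280,180,80,100,5),k(s,250,200,80,100,5)]))
E
```

```text
t 6.38 pos [ 0.586  -0.0328  0.2784] toolx deg -95.43 open 0.095 F [-9.5  1.5 21.9]
```

View pics/c7.png

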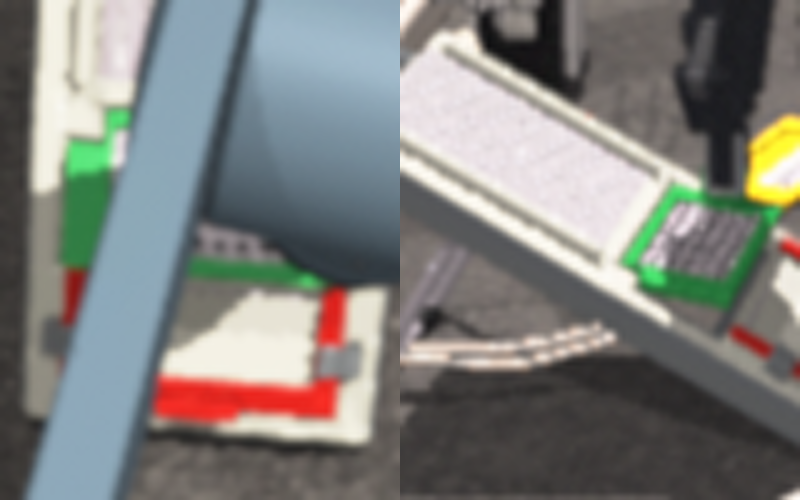

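Picture 9: the upper edge is in the pocket and the insert has begun to tilt (lower edge still up). Force is dropping, so it is pivoting as wanted. Continuing the arc.

>>> move_arm([
  {"gripper":9.5,"x":0,"y":0.07,"z":0.16,"roll":0},
  {"gripper":9.5,"x":0,"y":0.07,"z":0.16,"roll":0},
  {"gripper":9.5,"x":0,"y":0.06,"z":0.16,"roll":0},
])

```text
time_s: 6.85
eef_pos: [0.5837, -0.0326, 0.273]
eef_rot: [0.001, -0.673, 0.74, -0.002]
wrist_force: [-10.1, 1.9, 22.9]
opening: 0.092
```

>>> move_arm([
  {"gripper":9.5,"x":0,"y":0.05,"z":0.15,"roll":0},
  {"gripper":9.5,"x":0,"y":0.05,"z":0.15,"roll":0},
  {"gripper":9.5,"x":0,"y":0.05,"z":0.15,"roll":0},
])

```text
time_s: 7.22
eef_pos: [0.582, -0.0324, 0.2681]
eef_rot: [0.001, -0.673, 0.74, -0.001]
wrist_force: [-10.5, 2.1, 18.4]
opening: 0.1
```

>>> move_arm([
  {"gripper":9.5,"x":0,"y":0.03,"z":0.15,"roll":0},
  {"gripper":9.5,"x":0,"y":0.03,"z":0.15,"roll":0},
])

```text
time_s: 7.48
eef_pos: [0.5811, -0.0323, 0.2648]
eef_rot: [0.0, -0.673, 0.74, -0.001]
wrist_force: [-11.1, 1.7, 19.4]
opening: 0.098
```

>>> move_arm([
  {"gripper":9.5,"x":0,"y":0.02,"z":0.12,"roll":0},
  {"gripper":9.5,"x":0,"y":0,"z":0,"roll":0},
])

```text
time_s: 7.72
eef_pos: [0.5809, -0.0322, 0.2637]
eef_rot: [0.0, -0.673, 0.74, -0.001]
wrist_force: [-12.3, 1.5, 19.9]
opening: 0.097
```

>>> move_arm([
  {"gripper":9.5,"x":0,"y":0.02,"z":0.12,"roll":0},
  {"gripper":9.5,"x":0,"y":0,"z":0.1,"roll":0},
])

```text
time_s: 7.98
eef_pos: [0.5805, -0.0322, 0.2613]
eef_rot: [0.0, -0.673, 0.74, -0.001]
wrist_force: [-13.1, 3.2, 19.9]
opening: 0.098
```

```bash
python3 - <<'E'
from h import *
o,M=st()
c=ctrl.camera('top');s=ctrl.camera('side');pickle.dump((c,s,o),open('g5.pkl','wb'))
k=lambda c,x,y,w,h,f:cv2.resize(c['img'][y:y+h,x:x+w,::-1],None,fx=f,fy=f,interpolation=cv2.INTER_CUBIC)
cv2.imwrite('pics/c8.png',np.hstack([k(c,280,190,60,75,7),k(s,270,210,54,75,7)]))
E
```

```text
t 7.97 pos [ 0.5805 -0.0322  0.2613] toolx deg -95.43 open 0.098 F [-13.1   3.2  19.9]
```

View pics/c8.png

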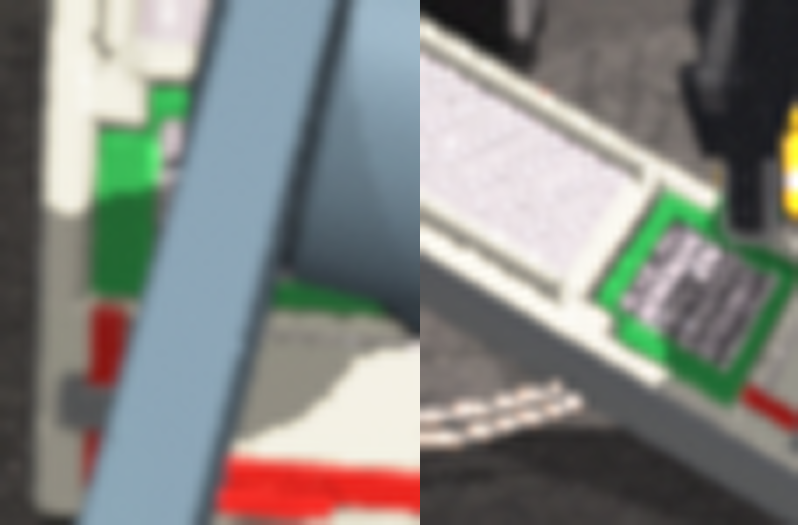

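```bash
cat > meas.py <<'E'
from fit import *
def meas(c,cols=(294,295,296,297,298),rows=(210,214,218,222,226,228),p=(.602,.0155,-.096),red=True):
    im=c['img'].astype(float);G=im[:,:,1]-(im[:,:,0]+im[:,:,2])/2;Rr=im[:,:,0]-im[:,:,1]
    def inp(uv,z):
        d0,d=ray(c,uv);n=Rz(p[2])@D[:,2];q=deck(p,(0,0,z));h=d0+d*(n@(q-d0))/(n@d);return D.T@Rz(p[2]).T@(h-[p[0],p[1],.078])*1e3
    def cross(f,a,lvl):
        i=np.where(np.diff(np.sign(f-lvl)))[0];return a+i+(lvl-f[i])/(f[i+1]-f[i])
    for u in cols:
        g=G[195:245,u];e=cross(g,195,30);r=cross(Rr[220:275,u],220,50)
        print('col',u,'green',[inp((u,v),8)[:2].round(1).tolist() for v in e],'red',[inp((u,v),14)[:2].round(1).tolist() for v in r][:2])
    for v in rows:
        e=cross(G[v,284:365],284,30);print('row',v,[inp((x,v),8)[:2].round(1).tolist() for x in e])
E
python3 - <<'E'
from meas import *
c,s,o=pickle.load(open('g5.pkl','rb'));meas(c)
E
```

```text
col 294 green [[16.3, 57.4], [16.3, 57.4], [-34.8, 55.4]] red [[-35.8, 54.7], [-61.6, 53.7]]
col 295 green [[17.5, 55.5], [-34.9, 53.3]] red [[-35.7, 52.7], [-61.2, 51.7]]
col 296 green [[17.7, 53.5], [-34.9, 51.3]] red [[-35.9, 50.7], [-58.6, 49.7]]
col 297 green [[17.8, 51.5], [-34.8, 49.2]] red [[-37.0, 48.6], [-50.7, 48.0]]
col 298 green [[17.9, 49.5], [-34.8, 47.2]] red []
row 210 [[11.9, 59.1], [13.5, 39.9]]
row 214 [[3.2, 59.6], [4.9, 39.4]]
row 218 [[-5.4, 58.9], [-3.9, 41.1]]
row 222 [[-14.0, 58.2], [-12.6, 41.0]]
row 226 [[-22.8, 58.5], [-21.4, 41.3]]
row 228 [[-27.3, 58.4], [-25.9, 42.0]]
```

The lower edge reads about 2.5 mm beyond where a flat insert would show, i.e. still about 4–5 mm proud at the low side. Loosening the grip a little more and continuing down.

>>> move_arm([
  {"gripper":11,"x":0,"y":0,"z":0.1,"roll":0},
  {"gripper":11,"x":0,"y":0,"z":0.1,"roll":0},
])

```text
time_s: 8.32
eef_pos: [0.5806, -0.0321, 0.2603]
eef_rot: [0.0, -0.673, 0.74, -0.0]
wrist_force: [-18.0, 3.4, 33.4]
opening: 0.112
```

```bash
python3 - <<'E'
from meas import *
st();c=ctrl.camera('top');s=ctrl.camera('side');pickle.dump((c,s),open('g6.pkl','wb'));meas(c,(295,297),(214,222))
E
```

```text
t 8.32 pos [ 0.5806 -0.0321  0.2603] toolx deg -95.42 open 0.112 F [-18.    3.4  33.4]
col 295 green [[17.6, 55.5], [-34.6, 53.3]] red [[-36.0, 52.7], [-61.2, 51.7]]
col 297 green [[18.0, 51.5], [-34.5, 49.3]] red [[-37.0, 48.6], [-50.5, 48.0]]
row 214 [[3.2, 59.6], [4.9, 39.2]]
row 222 [[-14.0, 58.2], [-14.0, 58.2], [-12.6, 41.0]]
```

The fingers are now clear of the tab, and their tips are pressing on the frame. Opening, lifting clear and retreating sideways to look at it unobstructed.

>>> move_arm([
  {"gripper":30,"x":0,"y":0,"z":-0.4,"roll":0},
  {"gripper":30,"x":0,"y":0,"z":-0.5,"roll":0},
  {"gripper":30,"x":0,"y":0,"z":-3,"roll":0},
  {"gripper":30,"x":0,"y":0,"z":-5,"roll":0},
  {"gripper":0,"x":6,"y":0,"z":0,"roll":0},
])

```text
time_s: 9.05
eef_pos: [0.5766, -0.0902, 0.3504]
eef_rot: [0.003, -0.675, 0.738, -0.004]
wrist_force: [0.6, -0.9, -0.5]
opening: 0.099
```

>>> move_arm([
  {"gripper":0,"x":6,"y":0,"z":0,"roll":0},
  {"gripper":0,"x":6,"y":0,"z":0,"roll":0},
  {"gripper":0,"x":6,"y":0,"z":0,"roll":0},
  {"gripper":0,"x":0,"y":0,"z":0,"roll":0},
])

```text
time_s: 9.55
eef_pos: [0.5567, -0.2756, 0.3454]
eef_rot: [-0.0, -0.671, 0.742, -0.001]
wrist_force: [-0.3, 0.1, 0.4]
opening: 0.001
```

```bash
python3 - <<'E'
from meas import *
st();c=ctrl.camera('top');s=ctrl.camera('side');pickle.dump((c,s),open('g7.pkl','wb'));meas(c,(292,294,296,298,310,320,330,340,344,346,348),(210,214,218,222,226))
k=lambda c,x,y,w,h,f:cv2.resize(c['img'][y:y+h,x:x+w,::-1],None,fx=f,fy=f,interpolation=cv2.INTER_CUBIC)
cv2.imwrite('pics/c9.png',np.hstack([k(c,280,190,80,75,5),k(s,270,205,80,75,5)]))
E
```

```text
t 9.55 pos [ 0.5567 -0.2756  0.3454] toolx deg -95.77 open 0.001 F [-0.3  0.1  0.4]
col 292 green [] red [[-40.1, 58.7], [-61.6, 57.8]]
col 294 green [[16.2, 57.4], [-35.3, 55.4]] red [[-35.9, 54.7], [-62.7, 53.7]]
col 296 green [[17.8, 53.5], [-35.2, 51.3]] red [[-35.6, 50.7], [-63.7, 49.5]]
col 298 green [[17.9, 49.5], [-35.5, 47.2]] red [[-40.7, 46.4], [-42.0, 46.3]]
col 310 green [[31.4, 26.4], [20.2, 25.7], [-25.5, 23.2], [-36.0, 22.6]] red [[-80.0, 19.7], [-98.0, 18.7]]
col 320 green [[31.9, 6.6], [19.4, 5.8], [-25.5, 2.8], [-35.2, 2.2]] red [[-80.2, -1.0], [-102.9, -2.5]]
col 330 green [[31.8, -13.2], [20.5, -14.0], [-25.7, -17.5], [-35.4, -18.2]] red [[-81.4, -21.8], [-95.3, -22.9]]
col 340 green [[31.6, -32.9], [20.4, -33.9], [-26.6, -37.9], [-35.2, -38.6]] red [[-80.8, -42.5], [-95.2, -43.7]]
col 344 green [[31.7, -40.8], [-35.3, -46.8]] red [[-38.1, -47.0], [-61.6, -49.1]]
col 346 green [[32.0, -44.7], [-35.2, -50.8]] red [[-35.7, -50.8], [-61.5, -53.2]]
col 348 green [[31.8, -48.7], [-35.9, -55.0]] red [[-36.1, -54.9], [-59.7, -57.1]]
row 210 [[11.9, 59.1], [13.4, 40.3], [20.0, -39.9], [20.0, -39.9], [21.6, -58.7]]
row 214 [[3.3, 59.5], [4.9, 39.3], [11.7, -41.9], [13.0, -58.2]]
row 218 [[-5.4, 59.6], [-3.8, 40.1], [3.2, -43.0], [4.5, -58.7]]
row 222 [[-14.1, 59.5], [-12.4, 39.3], [-5.6, -42.5], [-4.2, -58.4]]
row 226 [[-22.9, 59.2], [-21.3, 40.2], [-14.3, -42.7], [-13.0, -58.2]]
```

View pics/c9.png

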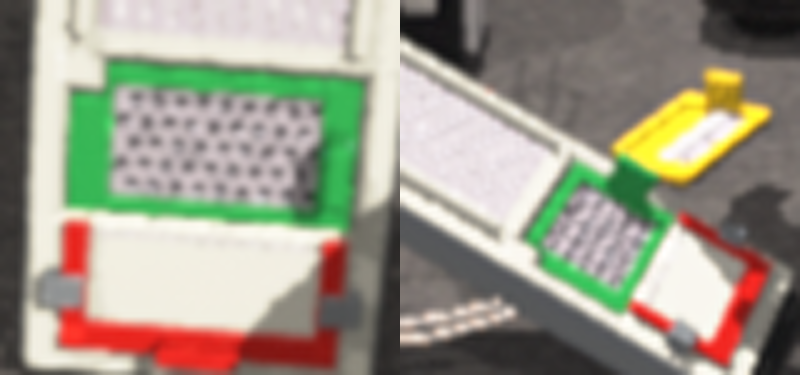

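Picture 11: the insert lies in the pocket, cut corner at the filled corner (crop (90,75)), grip at right; the lock is still open. I'll use side-view profiles along lines across the deck to check for residual tilt, since height shows strongly there.

```bash
python3 - <<'E'
from meas import *
c,s=pickle.load(open('g7.pkl','rb'))
def prof(cam,p,xs):
    im=cam['img'].astype(np.float32);ys=np.arange(-80,84,.5)
    for x in xs:
        uv=np.array([proj(cam,deck(p,(x,y,8))) for y in ys],np.float32)
        v=cv2.remap(im,uv[:,:1],uv[:,1:],cv2.INTER_LINEAR)[:,0]
        G=v[:,1]-(v[:,0]+v[:,2])/2;L=v.mean(1)
        i=np.where(np.diff(np.sign(G-30)))[0];j=np.where(np.diff(np.sign(L-130)))[0]
        print(x,'green y',ys[i],'lum y',ys[j][ (abs(ys[j])>62)])
def profx(cam,p,ysel):
    im=cam['img'].astype(np.float32);xs=np.arange(-60,60,.5)
    for y in ysel:
        uv=np.array([proj(cam,deck(p,(x,y,8))) for x in xs],np.float32)
        v=cv2.remap(im,uv[:,:1],uv[:,1:],cv2.INTER_LINEAR)[:,0];G=v[:,1]-(v[:,0]+v[:,2])/2
        print('y',y,'green x',xs[np.where(np.diff(np.sign(G-30)))[0]])
ps=(.6061,.0135,-.0947)
print('side');prof(s,ps,(-28,-20,-10,0,10,15));profx(s,ps,(50,30,0,-30))
print('top');prof(c,(.602,.0155,-.096),(-28,-20,-10,0,10,15))
E
```

```text
side
-28 green y [-59.   62.5] lum y [77.5]
-20 green y [-58. -37.  40.  62.] lum y [-69.5  78. ]
-10 green y [-37.   40.5  62.5] lum y [77.5]
0 green y [-39.   39.5  62.5] lum y [77.5]
10 green y [-70.  -63.  -37.5  39.5  63. ] lum y [-73.  78.]
15 green y [-58.  -37.5  40.   61. ] lum y [78.]
y 50 green x [-35.   19.5]
y 30 green x [-34.5 -25.5  21.   31.5]
y 0 green x [-35.  -26.   20.5  31. ]
y -30 green x [-35.  -25.5  20.   31. ]
top
-28 green y [-58.5  59. ] lum y [73.5]
-20 green y [-59.  -42.5  40.   59. ] lum y [-72.5  73.5]
-10 green y [-58.5 -43.   39.5  59.5] lum y [-74.5  73.5]
0 green y [-59.  -43.   39.5  59.5] lum y [-75.5  73.5]
10 green y [-58.5 -42.   40.   59. ] lum y [-74.5  73.5]
15 green y [-58.5 -41.5  40.   58.5] lum y [-74.5  73.5]
```

Side and top agree: the insert's edges have no tilt (near edge constant along x, gaps to the deck edge equal). It lies flush, resting against the low wall within the play. Next is the lock: moving the closed fingers below the rib.

>>> move_arm([
  {"gripper":0,"x":-4.9,"y":1.82,"z":0,"roll":0},
  {"gripper":0,"x":-4.9,"y":1.82,"z":0,"roll":0},
  {"gripper":0,"x":-4.9,"y":1.82,"z":0,"roll":0},
  {"gripper":0,"x":-4.9,"y":1.82,"z":0,"roll":0},
  {"gripper":0,"x":-4.9,"y":1.82,"z":0,"roll":-0.3},
])

```text
time_s: 10.28
eef_pos: [0.4891, -0.0154, 0.3455]
eef_rot: [0.0, -0.675, 0.737, 0.0]
wrist_force: [1.4, -0.2, -0.1]
opening: -0.001
```

>>> move_arm([
  {"gripper":0,"x":-4.9,"y":1.82,"z":0,"roll":0},
  {"gripper":0,"x":0,"y":0,"z":0,"roll":0},
])

```text
time_s: 10.52
eef_pos: [0.4747, 0.0362, 0.3453]
eef_rot: [0.0, -0.677, 0.736, 0.001]
wrist_force: [-0.8, -0.1, -0.0]
opening: -0.001
```

```bash
python3 - <<'E'
from fit import *
o,M=st();p=(.602,.0155,-.096)
print((Rz(-p[2])@(o['eef_pos']-[p[0],p[1],0])*1e3))
shift(M,np.array([.4776,.0275,.223])-o['eef_pos'])
E
```

```text
t 10.53 pos [0.4747 0.0362 0.3453] toolx deg -94.75 open -0.001 F [-0.8 -0.1 -0. ]
[-128.6503    8.3935  345.3278]
tool cm [ 0.85 -0.36 12.23]
```

>>> move_arm([
  {"gripper":0,"x":0.85,"y":0,"z":4,"roll":0.7},
  {"gripper":0,"x":0,"y":0,"z":4.2,"roll":0},
  {"gripper":0,"x":0,"y":0,"z":4,"roll":0},
  {"gripper":0,"x":0,"y":-0.5,"z":0,"roll":0},
  {"gripper":0,"x":0,"y":-0.5,"z":0,"roll":0},
])

```text
time_s: 11.15
eef_pos: [0.4868, 0.0223, 0.2248]
eef_rot: [0.001, -0.67, 0.742, -0.001]
wrist_force: [0.3, -0.7, -0.3]
opening: -0.001
```

>>> move_arm([
  {"gripper":0,"x":0,"y":-0.3,"z":0,"roll":0},
  {"gripper":0,"x":0,"y":-0.3,"z":0,"roll":0},
])

```text
time_s: 11.4
eef_pos: [0.4925, 0.0216, 0.2249]
eef_rot: [0.001, -0.67, 0.742, -0.001]
wrist_force: [-0.6, 0.0, -0.6]
opening: -0.003
```

```bash
python3 - <<'E'
from fit import *
o,M=st();p=(.602,.0155,-.096)
print((Rz(-p[2])@(o['eef_pos']-[p[0],p[1],0])*1e3))
E
```

```text
t 11.4 pos [0.4925 0.0216 0.2249] toolx deg -95.85 open -0.003 F [-0.6  0.  -0.6]
[-109.5972   -4.4084  224.9198]
```

>>> move_arm([
  {"gripper":0,"x":-0.4,"y":-0.2,"z":0,"roll":0},
  {"gripper":0,"x":0,"y":-0.26,"z":-0.14,"roll":0},
  {"gripper":0,"x":0,"y":-0.26,"z":-0.14,"roll":0},
])

```text
time_s: 11.78
eef_pos: [0.4985, 0.0253, 0.2259]
eef_rot: [-0.001, -0.67, 0.742, 0.001]
wrist_force: [-3.2, 1.1, 1.0]
opening: -0.001
```

>>> move_arm([
  {"gripper":0,"x":0,"y":-0.26,"z":-0.14,"roll":0},
  {"gripper":0,"x":0,"y":-0.26,"z":-0.14,"roll":0},
  {"gripper":0,"x":0,"y":-0.26,"z":-0.14,"roll":0},
])

```text
time_s: 12.15
eef_pos: [0.507, 0.0243, 0.2305]
eef_rot: [0.0, -0.67, 0.742, 0.0]
wrist_force: [-3.3, 1.5, 1.8]
opening: -0.002
```

```bash
python3 - <<'E'
from meas import *
o,M=st();p=(.602,.0155,-.096)
print((Rz(-p[2])@(o['eef_pos']-[p[0],p[1],0])*1e3))
c=ctrl.camera('top');pickle.dump(c,open('g8.pkl','wb'));meas(c,(292,293,294,295,296,344,345,346,347,348),())
E
```

```text
t 12.15 pos [0.507  0.0243 0.2305] toolx deg -95.86 open -0.002 F [-3.3  1.5  1.8]
[-95.4217  -0.3359 230.5367]
col 292 green [] red []
col 293 green [[8.4, 59.1], [-24.3, 57.8]] red []
col 294 green [[16.2, 57.4], [-25.2, 55.8]] red []
col 295 green [[17.5, 55.5], [-25.3, 53.7]] red []
col 296 green [[17.8, 53.5], [-25.3, 51.7]] red []
col 344 green [[31.8, -40.8], [-27.0, -46.0]] red []
col 345 green [[31.8, -42.8], [-25.6, -47.9]] red [[-24.1, -47.8], [-34.7, -48.7]]
col 346 green [[32.0, -44.7], [-25.1, -49.9]] red [[-23.3, -49.7], [-35.3, -50.8]]
col 347 green [[32.0, -46.7], [-24.9, -51.9]] red [[-23.0, -51.7], [-35.5, -52.8]]
col 348 green [[31.8, -48.7], [-24.6, -53.9]] red [[-22.8, -53.7], [-35.4, -54.9]]
```

The lock is moving at about 3.5 N with its tongues sliding over the ears (12.7 mm so far), no jam. Continuing to the hard stop.

>>> move_arm([
  {"gripper":0,"x":0,"y":-0.26,"z":-0.14,"roll":0},
  {"gripper":0,"x":0,"y":-0.26,"z":-0.14,"roll":0},
  {"gripper":0,"x":0,"y":-0.1,"z":-0.05,"roll":0},
])

```text
time_s: 12.58
eef_pos: [0.5111, 0.024, 0.2322]
eef_rot: [-0.002, -0.67, 0.742, 0.003]
wrist_force: [-11.0, 2.1, -2.5]
opening: 0.004
```

>>> move_arm([
  {"gripper":0,"x":0,"y":-0.1,"z":-0.05,"roll":0},
  {"gripper":0,"x":0,"y":-0.1,"z":-0.05,"roll":0},
])

```text
time_s: 12.82
eef_pos: [0.5119, 0.0239, 0.2322]
eef_rot: [-0.004, -0.67, 0.742, 0.004]
wrist_force: [-14.3, 2.8, -2.9]
opening: -0.002
```

>>> move_arm([
  {"gripper":0,"x":0,"y":-0.15,"z":-0.08,"roll":0},
  {"gripper":0,"x":0,"y":-0.15,"z":-0.08,"roll":0},
])

```text
time_s: 13.08
eef_pos: [0.5131, 0.0239, 0.2324]
eef_rot: [-0.006, -0.67, 0.742, 0.007]
wrist_force: [-18.9, 2.3, -4.2]
opening: 0.003
```

```bash
python3 - <<'E'
from meas import *
o,M=st()
c=ctrl.camera('top');pickle.dump(c,open('g9.pkl','wb'));meas(c,(345,346,347,348),())
E
```

```text
t 13.07 pos [0.5131 0.0239 0.2324] toolx deg -95.81 open 0.003 F [-18.9   2.3  -4.2]
col 345 green [[31.8, -42.8], [-22.7, -47.7], [-22.7, -47.7]] red []
col 346 green [[32.0, -44.7], [-23.2, -49.7]] red []
col 347 green [[32.0, -46.7], [-23.4, -51.8]] red []
col 348 green [[31.8, -48.7], [-23.5, -53.8]] red []
```

Force climbs to 19 N with no more travel, so it's at the stop or jammed. Backing off and retreating to measure the lock travel.

>>> move_arm([
  {"gripper":0,"x":0,"y":1.0,"z":0,"roll":0},
  {"gripper":0,"x":0,"y":2.0,"z":0,"roll":0},
  {"gripper":0,"x":0,"y":0,"z":-5,"roll":0},
  {"gripper":0,"x":0,"y":0,"z":-5,"roll":0},
  {"gripper":0,"x":6,"y":0,"z":0,"roll":0},
])

```text
time_s: 13.75
eef_pos: [0.4848, -0.0326, 0.3424]
eef_rot: [0.004, -0.672, 0.74, -0.006]
wrist_force: [1.2, -0.2, -0.4]
opening: -0.003
```

>>> move_arm([
  {"gripper":0,"x":6,"y":0,"z":0,"roll":0},
  {"gripper":0,"x":6,"y":0,"z":0,"roll":0},
  {"gripper":0,"x":6,"y":0,"z":0,"roll":0},
  {"gripper":0,"x":0,"y":0,"z":0,"roll":0},
])

```text
time_s: 14.25
eef_pos: [0.4637, -0.2173, 0.3379]
eef_rot: [-0.0, -0.668, 0.744, -0.003]
wrist_force: [0.7, -0.7, 0.3]
opening: 0.005
```

```bash
python3 - <<'E'
from meas import *
st();c=ctrl.camera('top');s=ctrl.camera('side');pickle.dump((c,s),open('g10.pkl','wb'));meas(c,(294,295,296,330,336,345,346,347,348),(210,214))
print('start');t=pickle.load(open('top0.pkl','rb'));meas(t,(294,295,296,330,336,345,346,347,348),())
k=lambda c,x,y,w,h,f:cv2.resize(c['img'][y:y+h,x:x+w,::-1],None,fx=f,fy=f,interpolation=cv2.INTER_CUBIC)
cv2.imwrite('pics/c10.png',np.hstack([k(c,280,190,80,75,5),k(s,270,205,80,75,5)]))
E
```

```text
t 14.25 pos [ 0.4637 -0.2173  0.3379] toolx deg -96.19 open 0.005 F [ 0.7 -0.7  0.3]
col 294 green [[16.2, 57.4], [-21.0, 55.9]] red [[-19.2, 55.4], [-62.7, 53.7]]
col 295 green [[17.5, 55.5], [-21.0, 53.9]] red [[-19.0, 53.4], [-63.0, 51.6]]
col 296 green [[17.7, 53.5], [-21.1, 51.9]] red [[-19.1, 51.4], [-64.2, 49.5]]
col 330 green [[31.8, -13.2], [20.5, -14.0], [-25.7, -17.5], [-35.3, -18.2]] red [[-63.5, -20.5], [-79.9, -21.7]]
col 336 green [[31.4, -25.1], [20.1, -26.0], [-25.7, -29.7], [-35.0, -30.4]] red [[-63.6, -32.8], [-79.6, -34.1]]
col 345 green [[31.8, -42.8], [-25.3, -47.9]] red [[-23.9, -47.7], [-62.8, -51.2]]
col 346 green [[32.0, -44.7], [-24.9, -49.9]] red [[-23.1, -49.7], [-62.7, -53.3]]
col 347 green [[32.0, -46.7], [-24.6, -51.9]] red [[-22.8, -51.7], [-62.7, -55.3]]
col 348 green [[31.7, -48.7], [-23.7, -53.8]] red [[-22.0, -53.6], [-61.8, -57.3]]
row 210 [[11.9, 59.1], [13.4, 40.4], [20.0, -39.9], [21.6, -58.7]]
row 214 [[3.3, 59.6], [4.9, 39.5], [11.7, -41.9], [13.0, -58.2]]
start
col 294 green [] red [[-36.0, 54.7], [-62.7, 53.7]]
col 295 green [] red [[-35.8, 52.7], [-63.0, 51.6]]
col 296 green [] red [[-35.8, 50.7], [-63.8, 49.5]]
col 330 green [] red [[-80.4, -21.8], [-96.5, -23.0]]
col 336 green [] red [[-80.2, -34.2], [-96.2, -35.5]]
col 345 green [] red [[-36.3, -48.9], [-62.9, -51.2]]
col 346 green [] red [[-35.9, -50.8], [-62.7, -53.3]]
col 347 green [] red [[-35.8, -52.9], [-62.7, -55.3]]
col 348 green [] red [[-36.1, -54.9], [-61.8, -57.3]]
```

View pics/c10.png

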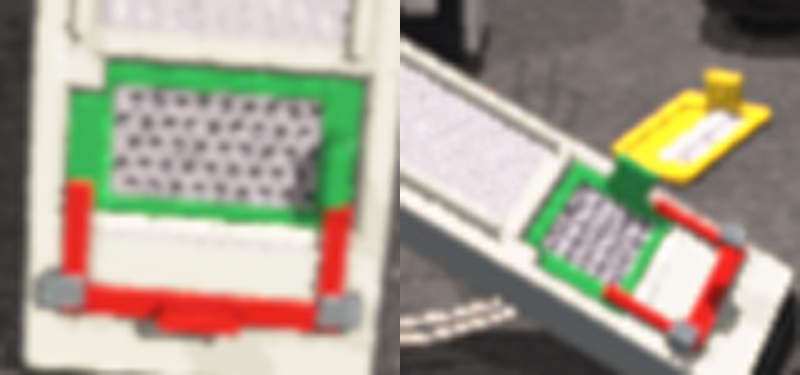

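Picture 12: tongues over both ears, insert still in place with its edges unchanged. But the lock travel measures 16.7 mm (crossbar −80.3→−63.6, low edge −96.4→−79.8, left tongue −35.9→−19.1), about 3 mm short of the 20 mm stop. The +y ear was never pressed and may stand slightly proud, so I'll press it down with closed fingers and push again.

>>> move_arm([
  {"gripper":0,"x":-4.99,"y":-1.74,"z":0,"roll":0},
  {"gripper":0,"x":-4.99,"y":-1.74,"z":0,"roll":0},
  {"gripper":0,"x":-4.99,"y":-1.74,"z":0,"roll":0},
  {"gripper":0,"x":-4.99,"y":-1.74,"z":0,"roll":0},
  {"gripper":0,"x":-4.99,"y":-1.74,"z":0,"roll":0},
])

```text
time_s: 14.98
eef_pos: [0.576, 0.0304, 0.337]
eef_rot: [0.001, -0.671, 0.741, -0.001]
wrist_force: [0.7, -0.9, -0.2]
opening: 0.0
```

>>> move_arm([
  {"gripper":0,"x":-4.99,"y":-1.74,"z":0,"roll":0},
  {"gripper":0,"x":0,"y":0,"z":0,"roll":-0.7},
])

```text
time_s: 15.22
eef_pos: [0.5984, 0.0799, 0.3368]
eef_rot: [0.001, -0.677, 0.736, -0.0]
wrist_force: [0.2, 0.4, -0.6]
opening: -0.001
```

```bash
cat > rel.py <<'E'
from fit import *
P=(.602,.0155,-.096)
def rel(X,Y,Z):
    o,M=st();print('X,Y,Z mm',Rz(-P[2])@(o['eef_pos']-[P[0],P[1],0])*1e3)
    shift(M,np.array([P[0],P[1],0])+Rz(P[2])@(np.array([X,Y,Z])/1e3)-o['eef_pos'])
E
python3 -c "
from rel import *
rel(-7.5,53,262)
from meas import *
a=pickle.load(open('side0.pkl','rb'));b=pickle.load(open('g10.pkl','rb'))[1]
ps=(.6061,.0135,-.0947)
for n,cam in(('start',a),('now',b)):
    im=cam['img'].astype(np.float32);xs=np.arange(-110,-5,.5)
    for y in(55,52,49,25,-25):
        uv=np.array([proj(cam,deck(ps,(x,y,14))) for x in xs],np.float32);v=cv2.remap(im,uv[:,:1],uv[:,1:],cv2.INTER_LINEAR)[:,0];r=v[:,0]-v[:,1]
        print(n,y,xs[np.where(np.diff(np.sign(r-60)))[0]])
"
```

```text
t 15.22 pos [0.5984 0.0799 0.3368] toolx deg -94.73 open -0.001 F [ 0.2  0.4 -0.6]
X,Y,Z mm [ -9.7894  63.7354 336.7521]
tool cm [ 1.08 -0.2   7.47]
start 55 [-96.  -74.5 -61.  -35.5]
start 52 [-95.5 -75.  -60.5 -36.5]
start 49 [-96.  -77.  -55.  -47.  -45.5 -41. ]
start 25 [-96.  -81.5]
start -25 [-95. -81.]
now 55 [-79. -75. -61. -20.]
now 52 [-79.  -74.  -60.5 -20. ]
now 49 [-79.  -73.  -55.5 -32.  -28.5 -20.5]
now 25 [-79.5 -65. ]
now -25 [-78.5 -64.5]
```

The side camera confirms 16.5 mm travel. Pressing the +y ear.

>>> move_arm([
  {"gripper":0,"x":1.08,"y":-0.2,"z":3.5,"roll":0.7},
  {"gripper":0,"x":0,"y":0,"z":3.2,"roll":0},
  {"gripper":0,"x":0,"y":0,"z":0.4,"roll":0},
])

```text
time_s: 15.6
eef_pos: [0.5975, 0.0643, 0.2631]
eef_rot: [-0.002, -0.67, 0.742, 0.002]
wrist_force: [-0.1, -0.5, 0.8]
opening: -0.001
```

>>> move_arm([
  {"gripper":0,"x":0,"y":0,"z":0.25,"roll":0},
  {"gripper":0,"x":0,"y":0,"z":0.15,"roll":0},
])

```text
time_s: 15.85
eef_pos: [0.5997, 0.0637, 0.263]
eef_rot: [0.001, -0.67, 0.742, -0.001]
wrist_force: [0.2, 0.1, 0.4]
opening: -0.001
```

>>> move_arm([
  {"gripper":0,"x":0,"y":0,"z":0.15,"roll":0},
  {"gripper":0,"x":0,"y":0,"z":0.15,"roll":0},
])

```text
time_s: 16.1
eef_pos: [0.6, 0.0637, 0.2622]
eef_rot: [0.001, -0.67, 0.742, -0.001]
wrist_force: [-10.1, 1.0, 24.3]
opening: 0.0
```

>>> move_arm([
  {"gripper":0,"x":0,"y":0,"z":0.15,"roll":0},
  {"gripper":0,"x":0,"y":0,"z":0.1,"roll":0},
])

```text
time_s: 16.35
eef_pos: [0.6001, 0.0637, 0.262]
eef_rot: [0.001, -0.67, 0.742, -0.001]
wrist_force: [-17.3, 1.5, 38.2]
opening: 0.002
```

The +y ear gives contact at z=0.2625, against 0.2623 predicted for a flush insert, and is hard there. Now pressing the upper bar of the frame.

>>> move_arm([
  {"gripper":0,"x":0,"y":0,"z":-1.0,"roll":0},
  {"gripper":0,"x":1.6,"y":-0.4,"z":-2.0,"roll":0},
  {"gripper":0,"x":1.6,"y":-0.5,"z":0,"roll":0},
  {"gripper":0,"x":1.6,"y":-0.6,"z":0,"roll":0},
  {"gripper":0,"x":0,"y":0,"z":0,"roll":0},
])

```text
time_s: 16.98
eef_pos: [0.6093, 0.0123, 0.2851]
eef_rot: [-0.0, -0.669, 0.743, 0.0]
wrist_force: [0.1, 1.0, -0.2]
opening: -0.002
```

```bash
python3 -c "
from rel import *
rel(8.5,0,271)"
```

```text
t 16.98 pos [0.6093 0.0123 0.2851] toolx deg -96.01 open -0.002 F [ 0.1  1.  -0.2]
X,Y,Z mm [  7.5655  -2.4443 285.061 ]
tool cm [-0.25 -0.09  1.41]
```

>>> move_arm([
  {"gripper":0,"x":-0.2,"y":-0.1,"z":1.2,"roll":0},
  {"gripper":0,"x":0,"y":0,"z":0.2,"roll":0},
  {"gripper":0,"x":0,"y":0,"z":0.1,"roll":0},
  {"gripper":0,"x":0,"y":0,"z":0,"roll":0},
])

```text
time_s: 17.48
eef_pos: [0.6103, 0.0166, 0.2707]
eef_rot: [-0.0, -0.67, 0.742, 0.0]
wrist_force: [0.8, 0.7, 0.2]
opening: -0.001
```

>>> move_arm([
  {"gripper":0,"x":0,"y":0,"z":0.15,"roll":0},
  {"gripper":0,"x":0,"y":0,"z":0.15,"roll":0},
])

```text
time_s: 17.73
eef_pos: [0.6107, 0.0165, 0.2701]
eef_rot: [0.0, -0.67, 0.742, -0.0]
wrist_force: [-9.4, 1.6, 20.9]
opening: -0.001
```

All three press points meet contact within 0.5 mm of the flush prediction, so the insert is fully home. Going back to the rib to push again.

>>> move_arm([
  {"gripper":0,"x":0,"y":0,"z":-3.5,"roll":0},
  {"gripper":0,"x":0,"y":5.6,"z":0,"roll":0},
  {"gripper":0,"x":0,"y":5.7,"z":0,"roll":0},
  {"gripper":0,"x":0,"y":0,"z":3.5,"roll":0},
  {"gripper":0,"x":0,"y":0,"z":0,"roll":0},
])

```text
time_s: 18.35
eef_pos: [0.4968, 0.028, 0.2668]
eef_rot: [-0.001, -0.67, 0.742, 0.001]
wrist_force: [0.9, 0.6, 0.2]
opening: 0.006
```

```bash
python3 -c "
from rel import *
rel(-96,0,231)"
```

```text
t 18.35 pos [0.4968 0.028  0.2668] toolx deg -95.85 open 0.006 F [0.9 0.6 0.2]
X,Y,Z mm [-105.9562    2.3299  266.7738]
tool cm [ 0.23 -1.01  3.57]
```

>>> move_arm([
  {"gripper":0,"x":0.2,"y":0,"z":3.7,"roll":0},
  {"gripper":0,"x":0,"y":-0.5,"z":0,"roll":0},
  {"gripper":0,"x":0,"y":-0.4,"z":0,"roll":0},
  {"gripper":0,"x":0,"y":-0.2,"z":-0.1,"roll":0},
  {"gripper":0,"x":0,"y":-0.2,"z":-0.1,"roll":0},
])

```text
time_s: 18.98
eef_pos: [0.5102, 0.0245, 0.233]
eef_rot: [-0.001, -0.67, 0.742, 0.001]
wrist_force: [-7.1, -1.4, -3.2]
opening: 0.003
```

>>> move_arm([
  {"gripper":0,"x":0,"y":-0.2,"z":-0.1,"roll":0},
  {"gripper":0,"x":0,"y":-0.2,"z":-0.1,"roll":0},
  {"gripper":0,"x":0,"y":0,"z":0,"roll":0},
])

```text
time_s: 19.35
eef_pos: [0.5117, 0.0244, 0.233]
eef_rot: [-0.004, -0.67, 0.742, 0.004]
wrist_force: [-12.3, -0.2, -1.9]
opening: -0.0
```

>>> move_arm([
  {"gripper":0,"x":0,"y":-0.2,"z":-0.1,"roll":0},
  {"gripper":0,"x":0,"y":-0.2,"z":-0.1,"roll":0},
  {"gripper":0,"x":0,"y":-0.2,"z":-0.1,"roll":0},
])

```text
time_s: 19.73
eef_pos: [0.5141, 0.0242, 0.2332]
eef_rot: [-0.008, -0.67, 0.742, 0.008]
wrist_force: [-24.7, -1.8, -6.9]
opening: -0.006
```

```bash
python3 - <<'E'
from meas import *
from rel import rel
rel(-96,0,231)
s=ctrl.camera('side');c=ctrl.camera('top');pickle.dump((c,s),open('g11.pkl','wb'))
ps=(.6061,.0135,-.0947)
def pr(cam,y,z,f,xs,p=ps):
    uv=np.array([proj(cam,deck(p,(x,y,z))) for x in xs],np.float32);return cv2.remap(cam['img'].astype(np.float32),uv[:,:1],uv[:,1:],cv2.INTER_LINEAR)[:,0]
xs=np.arange(-110,-5,.5)
for y in(55,52,25):
    v=pr(s,y,14,0,xs);print(y,xs[np.where(np.diff(np.sign(v[:,0]-v[:,1]-60)))[0]])
# tab low edge / right tongue, in g10 side: along y=-45 face, several z
b=pickle.load(open('g10.pkl','rb'))[1];xs=np.arange(-40,20,2.)
for z in(12,14,20,26):
    v=pr(b,-45 if z>14 else -47,z,0,xs);print('z',z,[f"{int(x)}:{'R' if r-g>50 else 'G' if g-(r+bb)/2>25 else 'w' if r>150 else '.'}" for x,(r,g,bb) in zip(xs,v)])
E
```

```text
t 19.73 pos [0.5141 0.0242 0.2332] toolx deg -95.78 open -0.006 F [-24.7  -1.8  -6.9]
X,Y,Z mm [-88.2883   0.2805 233.2188]
tool cm [0.03 0.77 0.24]
55 [-61. -20.]
52 [-60.5 -19.5]
25 [-79.5 -65. ]
z 12 ['-40:R', '-38:R', '-36:R', '-34:R', '-32:R', '-30:R', '-28:R', '-26:R', '-24:R', '-22:R', '-20:.', '-18:.', '-16:G', '-14:G', '-12:G', '-10:G', '-8:G', '-6:G', '-4:G', '-2:G', '0:G', '2:G', '4:G', '6:G', '8:G', '10:G', '12:G', '14:G', '16:G', '18:G']
z 14 ['-40:R', '-38:R', '-36:R', '-34:R', '-32:R', '-30:R', '-28:R', '-26:R', '-24:R', '-22:R', '-20:R', '-18:w', '-16:.', '-14:G', '-12:G', '-10:G', '-8:G', '-6:G', '-4:G', '-2:G', '0:G', '2:G', '4:G', '6:G', '8:G', '10:G', '12:G', '14:G', '16:G', '18:G']
z 20 ['-40:R', '-38:R', '-36:R', '-34:R', '-32:R', '-30:R', '-28:R', '-26:R', '-24:R', '-22:R', '-20:R', '-18:w', '-16:w', '-14:G', '-12:G', '-10:G', '-8:G', '-6:G', '-4:G', '-2:G', '0:G', '2:G', '4:G', '6:G', '8:G', '10:G', '12:w', '14:w', '16:w', '18:w']
z 26 ['-40:.', '-38:.', '-36:.', '-34:.', '-32:.', '-30:.', '-28:.', '-26:.', '-24:.', '-22:w', '-20:.', '-18:.', '-16:.', '-14:G', '-12:G', '-10:G', '-8:G', '-6:G', '-4:G', '-2:G', '0:G', '2:G', '4:G', '6:G', '8:G', '10:G', '12:.', '14:w', '16:w', '18:w']
```

It stops at the same place again at 25 N, with the insert unmoved and a visible gap between tongue and tab, so this may be the real hard stop with a lock that started slightly past 0. I'll check against deck landmarks (low end at x=−112.4, high end at about x=+181) in the saved pictures.

```bash
python3 - <<'E'
from meas import *
c,s=pickle.load(open('g10.pkl','rb'));t=pickle.load(open('top0.pkl','rb'));s0=pickle.load(open('side0.pkl','rb'))
def pr(cam,p,y,z,xs):
    uv=np.array([proj(cam,deck(p,(x,y,z))) for x in xs],np.float32);return cv2.remap(cam['img'].astype(np.float32),uv[:,:1],uv[:,1:],cv2.INTER_LINEAR)[:,0].mean(1)
def cr(v,xs,l):
    i=np.where(np.diff(np.sign(v-l)))[0];return (xs[i]+(l-v[i])/(v[i+1]-v[i])*(xs[1]-xs[0])).round(1)
for n,cam,p in(('top0',t,(.602,.0155,-.096)),('top',c,(.602,.0155,-.096)),('side0',s0,(.6061,.0135,-.0947)),('side',s,(.6061,.0135,-.0947))):
    for y in(66,35,-35,-66):
        a=np.arange(-128,-98,.5);b=np.arange(165,200,.5)
        va,vb=pr(cam,p,y,8,a),pr(cam,p,y,8,b)
        print(n,y,'low',cr(va,a,150),va[::6].round(),'high',cr(vb,b,150))
E
```

```text
top0 66 low [-109.1] [116. 109. 102.  97.  73.  57. 120. 207. 235. 237.] high [190.5]
top0 35 low [-109.1  -98.9] [ 88.  83.  87.  84.  58.  41. 114. 206. 229. 194.] high [190.4]
top0 -35 low [-108.7] [ 89.  94.  94.  81.  57.  54. 114. 197. 225. 211.] high [193.  196.5 197.5]
top0 -66 low [-109.3] [ 86.  82.  83.  84.  79.  69. 126. 211. 236. 236.] high [190.8]
top 66 low [-109.] [115. 107. 101.  96.  72.  56. 118. 205. 233. 235.] high [190.4]
top 35 low [-109.] [ 87.  81.  86.  83.  57.  40. 112. 204. 235. 235.] high [190.2]
top -35 low [-108.6] [ 69.  83.  92.  80.  55.  53. 110. 193. 228. 232.] high [190.8]
top -66 low [-109.3] [ 84.  80.  82.  83.  78.  68. 123. 208. 234. 234.] high [190.7]
side0 66 low [-108.1] [ 84.  57.  36.  29.  36.  37.  82. 192. 245. 248.] high [190.8]
side0 35 low [-108.3] [100.  74.  40.  27.  35.  33.  82. 210. 245. 240.] high [193.  199.5]
side0 -35 low [-108.2] [101. 101.  89.  62.  42.  35.  86. 190. 243. 241.] high [190.9]
side0 -66 low [-109.3] [122. 120. 119. 123. 128. 127. 138. 190. 238. 236.] high [191.1]
side 66 low [-108.] [ 81.  55.  34.  27.  34.  35.  79. 187. 241. 245.] high [190.7]
side 35 low [-108.2] [ 95.  70.  39.  27.  33.  31.  79. 203. 243. 245.] high [192.2]
side -35 low [-107.8] [ 98.  96.  86.  60.  40.  33.  78. 176. 236. 242.] high [190.6]
side -66 low [-108.9] [118. 116. 115. 119. 124. 123. 133. 184. 234. 233.] high [190.9]
```

Edge readings show the insert flush on all sides, with 3.5–5 mm clear between the tongue and the grip tab; nothing seems to obstruct the tongues. To rule out the finger itself being what stops, I'll push once more with the tip 5–6 mm higher on the rib.

>>> move_arm([
  {"gripper":0,"x":0,"y":1.6,"z":0,"roll":0},
  {"gripper":0,"x":0,"y":0,"z":-0.4,"roll":0},
  {"gripper":0,"x":0,"y":-0.5,"z":0,"roll":0},
  {"gripper":0,"x":0,"y":-0.4,"z":0,"roll":0},
  {"gripper":0,"x":0,"y":-0.3,"z":0,"roll":0},
])

```text
time_s: 20.45
eef_pos: [0.5152, 0.024, 0.2425]
eef_rot: [-0.003, -0.67, 0.742, 0.003]
wrist_force: [-25.3, 1.2, 27.1]
opening: -0.002
```

>>> move_arm([
  {"gripper":0,"x":0,"y":-0.2,"z":-0.1,"roll":0},
  {"gripper":0,"x":0,"y":-0.2,"z":-0.1,"roll":0},
  {"gripper":0,"x":0,"y":-0.2,"z":-0.1,"roll":0},
  {"gripper":0,"x":0,"y":0,"z":0,"roll":0},
])

```text
time_s: 20.95
eef_pos: [0.5175, 0.0239, 0.2428]
eef_rot: [-0.007, -0.671, 0.742, 0.008]
wrist_force: [-30.1, 0.1, 20.3]
opening: 0.003
```

```bash
python3 - <<'E'
from meas import *
from rel import rel
rel(-96,0,231)
s=ctrl.camera('side');pickle.dump(s,open('g12.pkl','wb'))
ps=(.6061,.0135,-.0947);xs=np.arange(-110,-5,.25)
for n,cam in(('start',pickle.load(open('side0.pkl','rb'))),('g10',pickle.load(open('g10.pkl','rb'))[1]),('g11',pickle.load(open('g11.pkl','rb'))[1]),('now',s)):
    o=[]
    for y in(56,54,52,50):
        uv=np.array([proj(cam,deck(ps,(x,y,14))) for x in xs],np.float32);v=cv2.remap(cam['img'].astype(np.float32),uv[:,:1],uv[:,1:],cv2.INTER_LINEAR)[:,0]
        r=v[:,0]-v[:,1];o.append(xs[np.where(np.diff(np.sign(r-60)))[0]][-1])
    print(n,o)
E
```

```text
t 20.95 pos [0.5175 0.0239 0.2428] toolx deg -95.77 open 0.003 F [-30.1   0.1  20.3]
X,Y,Z mm [-84.9296   0.256  242.7862]
tool cm [0.03 1.08 1.2 ]
start [np.float64(-35.5), np.float64(-35.5), np.float64(-36.5), np.float64(-38.25)]
g10 [np.float64(-20.0), np.float64(-19.75), np.float64(-19.75), np.float64(-20.0)]
g11 [np.float64(-20.0), np.float64(-19.5), np.float64(-19.5), np.float64(-20.0)]
now [np.float64(-20.0), np.float64(-19.5), np.float64(-19.75), np.float64(-20.0)]
```

The lock stays at the same place (side reading −19.75 in all three), but this time the tip rode on top of the rib edge, which suggests the lock is at about 17 mm and not fully home. The low bar of the frame is the one place I haven't probed, so I'll back off and press there between the tongues, reading the contact height.

>>> move_arm([
  {"gripper":0,"x":0,"y":0,"z":-1,"roll":0},
  {"gripper":0,"x":0,"y":0,"z":-4,"roll":0},
  {"gripper":0,"x":0,"y":-3.9,"z":0,"roll":0},
  {"gripper":0,"x":0,"y":0,"z":0,"roll":0},
])

```text
time_s: 21.5
eef_pos: [0.5643, 0.0186, 0.2967]
eef_rot: [0.002, -0.67, 0.742, -0.002]
wrist_force: [-0.6, -0.5, 0.4]
opening: -0.004
```

```bash
python3 -c "
from rel import *
rel(-40.4,0,250)"
```

```text
t 21.5 pos [0.5643 0.0186 0.2967] toolx deg -95.88 open -0.004 F [-0.6 -0.5  0.4]
X,Y,Z mm [-37.8672  -0.5772 296.6604]
tool cm [-0.06  0.28  4.66]
```

>>> move_arm([
  {"gripper":0,"x":0,"y":0.26,"z":4.6,"roll":0},
  {"gripper":0,"x":0,"y":0,"z":0.2,"roll":0},
  {"gripper":0,"x":0,"y":0,"z":0.1,"roll":0},
  {"gripper":0,"x":0,"y":0,"z":0,"roll":0},
])

```text
time_s: 22.0
eef_pos: [0.5595, 0.0194, 0.2474]
eef_rot: [0.001, -0.67, 0.742, -0.001]
wrist_force: [0.4, -0.4, -0.3]
opening: -0.002
```

>>> move_arm([
  {"gripper":0,"x":0,"y":0,"z":0.15,"roll":0},
  {"gripper":0,"x":0,"y":0,"z":0.1,"roll":0},
])

```text
time_s: 22.25
eef_pos: [0.559, 0.0195, 0.244]
eef_rot: [0.0, -0.67, 0.742, -0.0]
wrist_force: [-0.3, 0.9, 0.5]
opening: 0.0
```

>>> move_arm([
  {"gripper":0,"x":0,"y":0,"z":0.1,"roll":0},
  {"gripper":0,"x":0,"y":0,"z":0.1,"roll":0},
])

```text
time_s: 22.5
eef_pos: [0.5592, 0.0195, 0.2428]
eef_rot: [0.0, -0.67, 0.742, -0.0]
wrist_force: [-6.9, 0.7, 15.7]
opening: 0.001
```

The low bar is flush too (contact at 0.2434, predicted 0.2430). The insert itself is the best ruler: in the side view its tab spans −15.0…+11.0 (26 mm wide, as it should be) and the tongue ends at −20.05, a gap of 5.05 mm. Fully locked gives 5 mm ± the 1.5 mm play; a lock at 16.6 mm would need at least 6.9 mm. So the lock is at its stop and started about 3 mm up. Retreating clear and doing the last check.

>>> move_arm([
  {"gripper":0,"x":0,"y":0,"z":-1,"roll":0},
  {"gripper":0,"x":0,"y":0,"z":-5,"roll":0},
  {"gripper":0,"x":0,"y":0,"z":-5,"roll":0},
  {"gripper":0,"x":6,"y":2,"z":0,"roll":0},
  {"gripper":0,"x":6,"y":2,"z":0,"roll":0},
])

```text
time_s: 23.12
eef_pos: [0.507, -0.0951, 0.3527]
eef_rot: [0.0, -0.671, 0.741, -0.001]
wrist_force: [0.1, -1.1, 0.0]
opening: 0.002
```

>>> move_arm([
  {"gripper":0,"x":6,"y":0,"z":0,"roll":0},
  {"gripper":0,"x":6,"y":0,"z":0,"roll":0},
  {"gripper":0,"x":0,"y":0,"z":0,"roll":0},
  {"gripper":0,"x":0,"y":0,"z":0,"roll":0},
])

```text
time_s: 23.62
eef_pos: [0.495, -0.2138, 0.3513]
eef_rot: [0.0, -0.67, 0.743, 0.0]
wrist_force: [-1.1, -0.7, 0.5]
opening: -0.004
```

```bash
python3 - <<'E'
from meas import *
st();c=ctrl.camera('top');s=ctrl.camera('side');pickle.dump((c,s),open('g13.pkl','wb'));meas(c,(295,296,320,330),(214,222))
ps=(.6061,.0135,-.0947);xs=np.arange(-110,30,.1)
def pr(y,z):
    uv=np.array([proj(s,deck(ps,(x,y,z))) for x in xs],np.float32);return cv2.remap(s['img'].astype(np.float32),uv[:,:1],uv[:,1:],cv2.INTER_LINEAR)[:,0]
def e(f,l):return xs[np.where(np.diff(np.sign(f-l)))[0]].round(1)
for y in(55,52):v=pr(y,14);print('tongue',e(v[:,0]-v[:,1],80))
for z in(20,24,26):v=pr(-45,z);print('tab',e(v[:,1]-(v[:,0]+v[:,2])/2,25))
t=pickle.load(open('top0.pkl','rb'))
for n,cam in(('start',t),('end',c)):
    im=cam['img'].astype(int);m=((im[:,:,0]>150)&(im[:,:,2]<90)&(im[:,:,1]>130));m[:,:420]=0;v,u=np.where(m);print(n,'yellow',u.mean().round(2),v.mean().round(2),m.sum())
E
```

```text
t 23.62 pos [ 0.495  -0.2138  0.3513] toolx deg -95.91 open -0.004 F [-1.1 -0.7  0.5]
col 295 green [[17.5, 55.5], [-21.1, 53.9]] red [[-19.1, 53.4], [-63.0, 51.6]]
col 296 green [[17.6, 53.5], [-21.1, 51.9]] red [[-19.1, 51.4], [-64.2, 49.5]]
col 320 green [[31.6, 6.6], [19.3, 5.8], [-25.8, 2.8], [-35.3, 2.2]] red [[-63.7, 0.1], [-85.1, -1.4]]
col 330 green [[31.7, -13.2], [20.0, -14.1], [20.0, -14.1], [-25.9, -17.5], [-35.6, -18.2]] red [[-63.6, -20.5], [-80.1, -21.7]]
row 214 [[3.3, 59.6], [4.9, 40.0], [11.7, -41.8], [13.0, -58.2]]
row 222 [[-14.1, 59.5], [-12.4, 39.2], [-5.6, -42.2], [-4.2, -58.4]]
tongue [-60.  -20.1]
tongue [-78.3 -74.9 -59.6 -20. ]
tab [-14.7  10.5]
tab [-14.8  11. ]
tab [-15.5  11.8]
start yellow 464.98 223.64 434
end yellow 464.51 222.86 447
```

```bash
python3 -c "
from bench import ctrl
print(ctrl.hand_in())"
```

```text
the job is handed in; nothing more can be done
None
```

I seated the green insert in the pocket and pushed the red lock up until it would go no further. Its tongues cover both ears, and I handed in at about 24 s with the arm clear. The evidence on whether the lock is fully home is mixed.

**Insert:** I gripped it by its tab and set its upper edge on the pocket floor. Then I let it pivot flat in the pads and released it, cut-off corner at the filled corner. I pressed it at the left ear, the upper bar and the lower bar. Each gave hard contact within about 0.5 mm of the height expected for a flush insert. The camera edge lines showed no tilt.

**Lock:** It moved at about 3.5 N and then stopped at the same place in three pushes of up to about 30 N.
- **Against fully locked:** Both cameras show only 16.6 mm of travel instead of 20 mm. My estimates of its absolute position ranged from 17 to 20 mm. On the last push the fingertip also rode up onto the rib.
- **For fully locked:** The gap from tongue to grip tab measures about 5 mm. Fully locked gives 3.5 to 6.5 mm, and a lock standing at only 16.6 mm would leave at least 6.9 mm.

I concluded it is at its stop and had started about 3 mm up.

**Other things:** I kept the arm away from everything else. The yellow insert's image moved less than one pixel between the first and last picture. I did not measure the other items at the end.

**Force:** The highest wrist force was about 42 N, with the fingertips, while pressing the left ear. The force limits were not otherwise approached.

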